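# Make up hub kits on the pull-out tray of a parts rack

## Task

Make up the hub kits on the pull-out tray of the blue rack bay. Flip the red lever in over the tray to free it, pull the tray all the way out by its black handle and, while it is still empty, flip the lever fully back outwards to lock it. Then, for every steel hub on the bench, lay a plywood pad squarely inside one of the yellow squares and set the hub flat on the centre of that pad; leave the other things on the bench where they are.

Things in the scene. Friction and masses are not known exactly. Their poses are not given: they have to be found in the camera images.
- lever (a joint): Red cam lever on a steel bracket at the right-hand (-y) front corner of the blue rack bay; value in rad. 0 = leaning 0.6 rad inwards over the tray (tray free to slide); 1.2 = leaning 0.6 rad outwards, away from the tray (locked: its steel dog stands in a notch of the tray's right rail). Both ends are firm stops; stays where it is left; moves with about 1 N at the knob. The dog fits a notch only with the tray fully in or within 4 mm of fully out.
- lever_knob (a point): Centre of the red ball knob (22 mm across) at the free end of the lever, 68 mm from the pivot. The lever arm under it is a bar 14 mm (along the slide) x 9 mm.
- lever_pivot (a point): Pivot of the lever, on the bracket, 60 mm above the bench; the bracket's top is 10 mm higher, 46 mm wide along the slide. The pivot's axes are those of the bay: x along the pivot and along the tray's slide, pointing into the bay (away from the robot), y from the lever towards the tray, z up. The lever swings in the y-z plane.
- tray (a joint): How far the steel tray is drawn out of the bay towards the robot, in m: 0 = stowed under the blue roof, 0.100 = fully out against its stop. Slides with about 3 N once free and stays where it is left; while locked it cannot be moved.
- handle (a point): Centre of the tray's black handle bar: 12 mm thick, 110 mm long across the slide (along y), 50 mm above the bench, 35 mm in front of the tray's front rim (rim top 30 mm high). When stowed the bar is 63 mm in front of the roof edge. Axes as the tray: x points into the bay along the slide, so drawing out is along -x.
- square1 (a point): Centre of the right-hand (-y) yellow-outlined square (68 mm outside, 60 inside) on the tray floor, 16 mm above the bench; the squares are 90 mm apart in a row along the tray's y; axes parallel to the sides. Stowed: under the blue roof (top 64 mm up, stock boxes on its rear half to 124 mm). Out: 75 mm in front of the roof edge. Side rails 40 mm high, inner faces 155 mm from the middle square.
- square2 (a point): Centre of the middle yellow-outlined square (68 mm outside, 60 inside) on the tray floor, 16 mm above the bench; the squares are 90 mm apart in a row along the tray's y; axes parallel to the sides. Stowed: under the blue roof (top 64 mm up, stock boxes on its rear half to 124 mm). Out: 75 mm in front of the roof edge. Side rails 40 mm high, inner faces 155 mm from the middle square.
- square3 (a point): Centre of the left-hand (+y) yellow-outlined square (68 mm outside, 60 inside) on the tray floor, 16 mm above the bench; the squares are 90 mm apart in a row along the tray's y; axes parallel to the sides. Stowed: under the blue roof (top 64 mm up, stock boxes on its rear half to 124 mm). Out: 75 mm in front of the roof edge. Side rails 40 mm high, inner faces 155 mm from the middle square.
- pad1_c (a point): Centre (half-way up) of a square plywood pad, 54 x 54 x 12 mm, with a white circle printed on its top; x and y along its sides, z up. The three pads are alike; any may be used. 60 g.
- pad2_c (a point): Centre (half-way up) of a square plywood pad, 54 x 54 x 12 mm, with a white circle printed on its top; x and y along its sides, z up. The three pads are alike; any may be used. 60 g.
- pad3_c (a point): Centre (half-way up) of a square plywood pad, 54 x 54 x 12 mm, with a white circle printed on its top; x and y along its sides, z up. The three pads are alike; any may be used. 60 g.
- hub1_c (a point): Centre (half-way up) of a round dark steel hub with a brass band, 46 mm across, 24 mm high, about 0.2 kg; z along its axis; either flat face may be up. The hubs are alike, two or three are there (None while absent or held).
- hub2_c (a point): Centre (half-way up) of a round dark steel hub with a brass band, 46 mm across, 24 mm high, about 0.2 kg; z along its axis; either flat face may be up. The hubs are alike, two or three are there (None while absent or held).
- hub3_c (a point): Centre (half-way up) of a round dark steel hub with a brass band, 46 mm across, 24 mm high, about 0.2 kg; z along its axis; either flat face may be up. The hubs are alike, two or three are there (None while absent or held).
- carton: Bystander, to be left alone: small cardboard carton 70 x 55 x 40 mm; origin at the centre of its underside.
- tin: Bystander, to be left alone: green tin, 36 mm across, height 30 mm; origin at the centre of its underside.
- shim: Bystander, to be left alone: brass shim ring, 36 mm across, height 8 mm; origin at the centre of its underside.
- eraser: Bystander, to be left alone: blue plastic block 50 x 22 x 16 mm; origin at the centre of its underside.
- jar: Bystander, to be left alone: lidded jar 48 mm across, height 65 mm; origin at the centre of its underside.
Not all that is in view belongs to the job. Leave any pink look-alike of the part that bears hub2_c alone.

How it is judged:
By the outcome, as a careful person would: the job done as asked, in the order asked, and still so for the second after the job is handed in, with the robot touching nothing.
Of hub1, hub2, hub3 only 2 to 3 are there at a start; the rules pass over those that are not, and their reading is None.
At some moment in a run one of pad1, pad2, pad3 may be knocked a few centimetres aside while the robot is not near it.
It also fails if it takes over 210 s, if anything falls off the work surface, if the arm or the gripper's body presses on something with over 40 N, if the wrist force passes 120 N, or if a joint passes its speed limit or range.

## Robot

A 7-joint arm with a two-finger parallel gripper is mounted at the origin on the work surface. World frame = base frame: x ahead of the robot, y to its left, z up, the work surface at z = 0. Lengths are in m, angles in rad, forces in N, time in s.
With the tool pointing down it reaches from about 0.4 to 0.85 m from the base axis. Payload 4.5 kg.
Tool frame: the origin (TCP) lies between the finger pads; the fingertips stand 19 mm ahead of it and the grasp point (between the pads) is the TCP (arm.tcp_to_tips is the distance from the TCP to the fingertips, in m); x points along the fingers, y is the direction in which the jaws open and shut, and the axes are right-handed (so a half turn about x gives the same grasp; the last joint's range is limited). The gripper opens to 88 mm and grips with 3 to 60 N. Pads are 18 mm wide; open, the fingers measure 123 mm over their backs; the gripper's body (75 mm by 187 mm) begins 45 mm behind the grasp point.
Start: joints at [-1.112, 0.689, -0.195, 1.565, 0.157, 0.902, -0.215], TCP at [0.258, 0.569, 0.258] pointing down, gripper open.
Joint ranges: [-3.01, 3.01], [-0.46, 2.08], [-1.47, 1.51], [0.13, 2.56], [-1, 4.14], [0.04, 2.09], [-2.66, 2.66]. Speed limits (rad/s): [2.57, 2.57, 3.14, 3.14, 3.14, 3.14, 3.14].

## Interface

Orientations are given as a unit quaternion [w, x, y, z].
In Python, from plant import sensors, get_image, close_job, search_frame, masks_of, tip_of, arm gives the robot as it stands.
- The arm moves only by the tool carry_out, never from a script. Its argument "targets" is a list of rows, each an object with "jaw": the opening in per cent of the stroke, from 0 (shut) to 100 (fully open); "linear": the shift along the tool's x, y, z in cm, a list of three; "delta_rot": the turn, a rotation vector about the tool's x, y, z in degrees, a list of three. In form: [{"jaw": jaw, "linear": [tx, ty, tz], "delta_rot": [wx, wy, wz]}, ...]. A call has exactly 8 rows; each row shifts and turns the commanded pose from where the row before left it, along the tool's axes as they then stand; what a row does not reach is not made up. A row lasts 1/10 s, in which the tool goes at most 50 mm and 8.59 degrees, less where a joint would pass 70% of its speed; a pose out of reach is approached as far as the arm can. A call with a gripper value outside its range is refused whole. The fingers move at their own pace and stop on an object; "grip_force" is the grip in N (left out, the last holds). Time passes only in rows, so rows that do not move let the fingers close, or fill a call up. It gives the time, the measured TCP pose, the force and the opening at its end, in the units of the state.
- sensors.read_state(): the state, without advancing time (a new reading comes with each control period).
- get_image(name): name is "scene" or "top" or "wrist"; returns a dict with "image" (420x560x3 uint8, blue, green, red), "fx", "fy", "cx", "cy" (pixels), "R" (3x3) and "t" (3): a world point X has camera coordinates R X + t. Camera axes: x right, y down, z forward; pixel columns grow to the right and rows downward; lengths in m; the calibration is good to about 2 mm. A picture is of the moment at which its call begins. There is no depth.
- close_job(): hands the job in, once; it reports no verdict.
Trained networks look in the newest picture that a camera, given by its name, has taken for a name from the list of things; names that differ only in an ending like _2 or _b are one class to them, and where a whole thing is asked for, a point or a joint stands for the part that bears it (a point fixed in the world has none). Each returns a list of dicts, best first, with "score" (0 to 1); they miss things now and then, are a little off and sometimes report something else, mostly with a low value. They report only what shows in the picture. A call takes as long as a camera call. They do not tell look-alikes from the thing itself.
- search_frame(label, camera): "centre" ([column, row] in pixels, amid what is visible of it).
- masks_of(label, camera): "mask" (420x560 bool, what is visible of it) and "centre" ([column, row] in pixels, amid what is visible of it).
- tip_of(label, camera): "centre" ([column, row] in pixels: a listed point, or the origin of a listed thing).
The state is a dict: "time": time; "qpos": joint angles; "joint_vel": joint speeds; "joint_torque": joint torques, N m; "eef_pos": TCP position; "orientation": TCP orientation; "force": force on the tool from outside, world axes, zero at the start; "ft_torque": the same for the moment, N m; "gripper_width": finger opening in m.
Only numpy, scipy, OpenCV 4.12 (cv2) and the standard library are available. Lean on these libraries where they do the work, as an engineer would, in place of code of your own. Each camera call takes 0.05 s, during which the arm holds its last target.

## Working session

There is one attempt and no reset: what is moved stays moved. The work goes in short steps, Python scripts to look and compute and a tool call to move; the robot and the scene stay as the last step left them, time stands still between calls to the robot, and variables do not carry over. Pictures are saved under pics/ and viewed, and the job is handed in when it is done.

Besides the shell and the picture viewer there is one more tool, called after "Request:" by a JSON object that holds its "method" and its "body". carry_out: Moves the arm, as the interface text tells. Its arguments: {"type":"object","properties":{"targets":{"type":"array"},"grip_force":{"type":"number"}},"required":["targets"]}

```bash
ls; mkdir -p pics
python3 - <<'E'
from plant import sensors,get_image,arm
import cv2
s=sensors.read_state()
for k,v in s.items(): print(k,v)
for n in ["scene","top","wrist"]:
    d=get_image(n); cv2.imwrite(f"pics/{n}0.png",d["image"]); print(n,d["fx"],d["cx"],d["cy"],d["R"],d["t"])
print([a for a in dir(arm) if a[0]!='_'])
E
```

```text
pics
time 0.0
qpos [-1.11222897  0.68997347 -0.19454188  1.56630818  0.15727447  0.90251744
 -0.21511662]
joint_vel [ 2.79521444e-04 -3.40332110e-05 -1.75533232e-04 -1.37199713e-03
  9.68045400e-05 -3.31561657e-04 -2.26120769e-03]
joint_torque [-4.43643739e-04 -5.27554500e+01 -1.26628183e+00 -1.53425664e+01
 -5.25089842e-02  6.69407294e-03  1.65376450e-04]
eef_pos [0.25735023 0.56891293 0.25692683]
orientation [ 0.69112215  0.14839354  0.6913255  -0.14966155]
force [ 1.24814695 -0.11879121  0.66462546]
ft_torque [ 0.02822239 -0.02497845 -0.01980355]
gripper_width 0.08855969667675272
scene 392.12580115677895 279.0574830016629 208.00678583626248 [[ 0.56213972  0.82702652 -0.00510658]
 [ 0.56453943 -0.38822179 -0.72840859]
 [-0.60439571  0.40658453 -0.68512396]] [-0.30411511 -0.22941238  1.377037  ]
top 503.6120750889359 284.0986549294309 211.23866739939754 [[ 2.69416614e-02 -9.99636542e-01  9.64962501e-04]
 [-9.81788625e-01 -2.66422087e-02 -1.88099146e-01]
 [ 1.88056488e-01  4.12031430e-03 -9.82149571e-01]] [0.00735612 0.5707409  1.46231389]
wrist 298.88692957373087 277.2172040254424 206.82680340310438 [[ 4.11178330e-01  9.11554482e-01 -8.98169294e-04]
 [ 8.75977482e-01 -3.94857506e-01  2.77039711e-01]
 [ 2.52182142e-01 -1.14699502e-01 -9.60858050e-01]] [-0.6244385  -0.0383769   0.38972064]
['PlanningError', 'tcp_to_tips']
```

View pics/scene0.png

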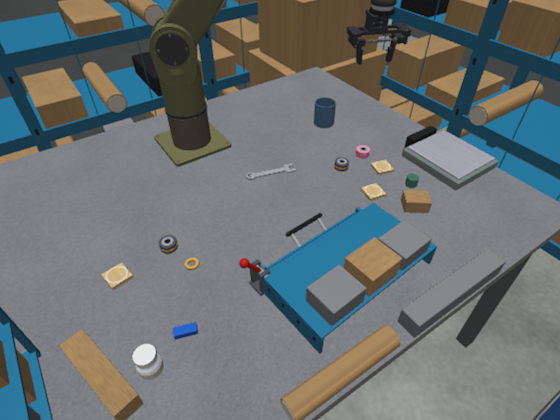

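View pics/top0.png

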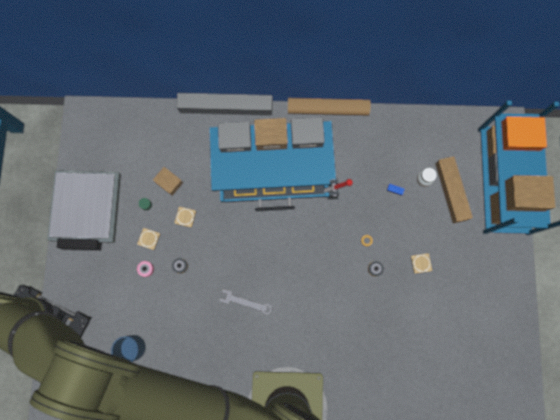

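```bash
cat > h.py <<'E'
import numpy as np, cv2
from plant import sensors,get_image,search_frame,masks_of,tip_of,arm
from scipy.spatial.transform import Rotation as Rot
def ray(cam,px):
    K=np.array([[cam["fx"],0,cam["cx"]],[0,cam["fy"],cam["cy"]],[0,0,1]])
    R=np.array(cam["R"]);t=np.array(cam["t"])
    return -R.T@t, R.T@np.linalg.solve(K,np.array([px[0],px[1],1.]))
def onz(cam,px,z):
    c,d=ray(cam,px); return c+d*(z-c[2])/d[2]
def proj(cam,X):
    p=np.array(cam["R"])@np.array(X)+np.array(cam["t"]); return np.array([cam["fx"]*p[0]/p[2]+cam["cx"],cam["fy"]*p[1]/p[2]+cam["cy"]])
def rot():
    s=sensors.read_state(); q=s["orientation"]; return Rot.from_quat([q[1],q[2],q[3],q[0]]),np.array(s["eef_pos"])
E
python3 - <<'E'
from h import *
Z=dict(lever_knob=.116,lever_pivot=.06,handle=.05,square1=.016,square2=.016,square3=.016,pad1_c=.006,hub1_c=.012,carton=0,tin=0,shim=0,eraser=0,jar=0)
for c in ["top","scene"]:
    cam=get_image(c)
    for n,z in Z.items():
        for r in tip_of(n,c)[:6]:
            print(c,n,round(r["score"],2),np.round(r["centre"]),np.round(onz(cam,r["centre"],z),4))
E
```

```text
top lever_knob 0.62 [350. 181.] [ 0.6544 -0.166   0.116 ]
top lever_pivot 0.83 [329. 184.] [ 0.6563 -0.1104  0.06  ]
top handle 0.77 [273. 206.] [0.5854 0.0577 0.05  ]
top handle 0.37 [246. 184.] [0.6538 0.1407 0.05  ]
top handle 0.24 [425. 180.] [ 0.679  -0.4039  0.05  ]
top square1 0.87 [247. 183.] [0.6649 0.1405 0.016 ]
top square1 0.86 [302. 180.] [ 0.6792 -0.0319  0.016 ]
top square1 0.79 [273. 182.] [0.6684 0.0588 0.016 ]
top square2 0.87 [247. 183.] [0.6649 0.1405 0.016 ]
top square2 0.86 [302. 180.] [ 0.6792 -0.0319  0.016 ]
top square2 0.79 [273. 182.] [0.6684 0.0588 0.016 ]
top square3 0.87 [247. 183.] [0.6649 0.1405 0.016 ]
top square3 0.86 [302. 180.] [ 0.6792 -0.0319  0.016 ]
top square3 0.79 [273. 182.] [0.6684 0.0588 0.016 ]
top pad1_c 0.9 [184. 219.] [0.5467 0.3315 0.006 ]
top carton 0.9 [170. 184.] [0.6594 0.3838 0.    ]
top carton 0.37 [351. 181.] [ 0.6823 -0.1846  0.    ]
top tin 0.64 [146. 204.] [0.5914 0.4558 0.    ]
top tin 0.43 [274. 184.] [0.6673 0.0572 0.    ]
top shim 0.58 [363. 242.] [ 0.4923 -0.2226  0.    ]
top eraser 0.46 [396. 190.] [ 0.6579 -0.3268  0.    ]
top jar 0.65 [424. 180.] [ 0.6928 -0.417   0.    ]
top jar 0.49 [170. 183.] [0.6622 0.3858 0.    ]
scene lever_knob 0.63 [241. 261.] [ 0.6423 -0.1669  0.116 ]
scene lever_pivot 0.85 [258. 272.] [ 0.6504 -0.1331  0.06  ]
scene handle 0.59 [306. 227.] [0.5912 0.0501 0.05  ]
scene pad1_c 0.51 [374. 190.] [0.5515 0.3382 0.006 ]
scene carton 0.56 [416. 204.] [ 0.6614  0.4016 -0.    ]
scene tin 0.5 [412. 186.] [ 0.5994  0.4516 -0.    ]
scene shim 0.61 [195. 267.] [ 0.5085 -0.2298  0.    ]
scene shim 0.52 [415. 204.] [0.6598 0.397  0.    ]
scene eraser 0.64 [184. 335.] [ 0.6615 -0.3301  0.    ]
```

Run:
```python
from h import *
for c in ["top","scene"]:
    cam=get_image(c)
    for n,z in dict(pad=.012,hub=.012).items():
        for r in masks_of(n+"1_c",c)[:8]+search_frame(n+"2_c",c)[:8]:
            print(c,n,round(r["score"],2),np.round(r["centre"]),np.round(onz(cam,r["centre"],z),4))
    im=cam["image"]
    if c=="top":
        cr=im[100:290,110:450]; cv2.imwrite("pics/topcrop1.png",cv2.resize(cr,None,fx=2.3,fy=2.3,interpolation=cv2.INTER_CUBIC))
    else:
        cr=im[140:340,90:450]; cv2.imwrite("pics/scenecrop1.png",cv2.resize(cr,None,fx=2.2,fy=2.2,interpolation=cv2.INTER_CUBIC))
```

```text
top pad 0.85 [184. 216.] [0.5557 0.3321 0.012 ]
top pad 0.69 [423. 265.] [ 0.4237 -0.4023  0.012 ]
top hub 0.57 [271. 194.] [0.6304 0.0643 0.012 ]
top hub 0.57 [183. 266.] [0.4001 0.3254 0.012 ]
top hub 0.57 [376. 270.] [ 0.4057 -0.2593  0.012 ]
top hub 0.55 [147. 269.] [0.3902 0.4346 0.012 ]
scene pad 0.81 [373. 190.] [0.5528 0.3303 0.012 ]
scene pad 0.73 [304. 230.] [0.5698 0.0608 0.012 ]
scene pad 0.69 [120. 277.] [ 0.4442 -0.3958  0.012 ]
scene pad 0.24 [172. 244.] [ 0.4171 -0.2496  0.012 ]
scene hub 0.59 [364. 153.] [0.397  0.4388 0.012 ]
scene hub 0.45 [340. 163.] [0.3983 0.3363 0.012 ]
```

View pics/topcrop1.png

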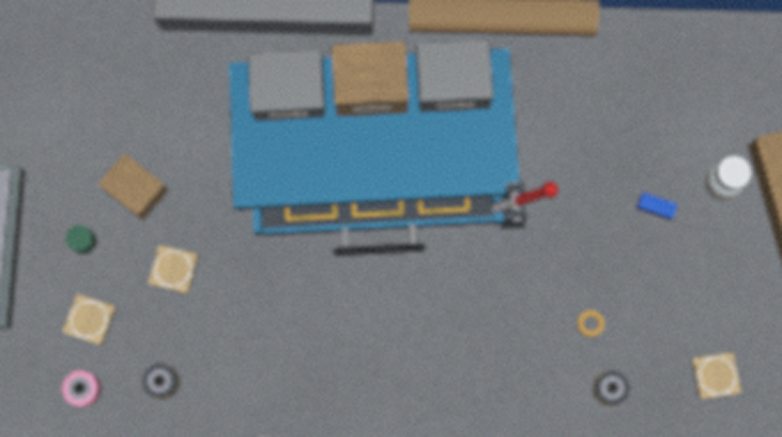

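View pics/scenecrop1.png

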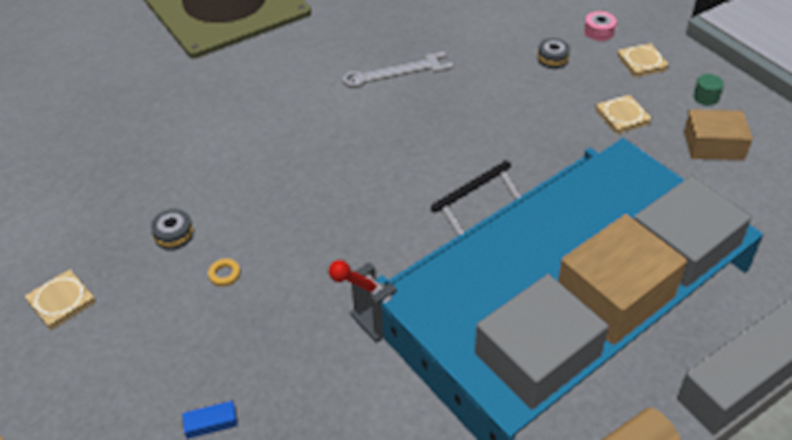

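```bash
cat >> h.py <<'E'
def tri(obs):
    A=np.zeros((3,3));b=np.zeros(3)
    for cam,px in obs:
        c,d=ray(cam,px); d=d/np.linalg.norm(d); P=np.eye(3)-np.outer(d,d); A+=P;b+=P@c
    X=np.linalg.solve(A,b); return X,[np.round(proj(cam,X)-px,1) for cam,px in obs]
E
python3 - <<'E'
from h import *
T=get_image("top");S=get_image("scene")
# dark handle masks
def dark(im,x0,y0,x1,y1):
    m=np.zeros(im.shape[:2],np.uint8); m[y0:y1,x0:x1]=(im[y0:y1,x0:x1].max(2)<55); return m
for cam,box in ((T,(250,200,300,214)),(S,(280,208,330,240))):
    m=dark(cam["image"],*box); p=np.argwhere(m)[:,::-1].astype(float); c=p.mean(0); u=np.linalg.svd(p-c)[2][0]; k=(p-c)@u
    cam["e"]=sorted([tuple(c+u*k.min()),tuple(c+u*k.max())],key=lambda q:q[0]); cam["c"]=c
    print(len(p),c,cam["e"],[onz(cam,q,.05) for q in cam["e"]], onz(cam,c,.05))
a,_=tri([(T,T["c"]),(S,S["c"])]);print("handle c",a,_)
# red
for cam in (T,S):
    im=cam["image"].astype(int); m=(im[...,2]>110)&(im[...,1]<60)&(im[...,0]<60)
    if cam is T:m[:, :300]=0;m[:,400:]=0;m[:150]=0;m[250:]=0
    else: m[:,:220]=0;m[:,280:]=0;m[:250]=0;m[290:]=0
    p=np.argwhere(m)[:,::-1];print(len(p),p.min(0),p.max(0))
# roof front edge corners
print([onz(T,(110+x/2.3,100+y/2.3),.064) for x,y in((233,207),(518,192))])
print([onz(T,(110+x/2.3,100+y/2.3),.03) for x,y in((256,231),(497,222))])
print(tri([(T,(110+550/2.3,100+188/2.3)),(S,(90+339/2.2,140+270/2.2))]))
for n,q in dict(hubA=((160,380),(554,52)),hubB=((612,387),(172,229)),pink=((80,387),(600,25))).items():
    print(n,tri([(T,(110+q[0][0]/2.3,100+q[0][1]/2.3)),(S,(90+q[1][0]/2.2,140+q[1][1]/2.2))]))
for n,q in dict(p1=((173,268),(624,112)),p2=((89,319),(643,58)),p3=((718,375),(59,297))).items():
    print(n,onz(T,(110+q[0][0]/2.3,100+q[0][1]/2.3),.012),onz(S,(90+q[1][0]/2.2,140+q[1][1]/2.2),.012))
r,e=rot();print(r.as_matrix())
E
```

```text
14 [275.42857143 207.78571429] [(np.float64(258.98965042738826), np.float64(208.83837554025453)), (np.float64(289.9906022121164), np.float64(206.85323911948183))] [array([0.57645441, 0.09885554, 0.05      ]), array([0.58511365, 0.00534902, 0.05      ])] [0.5810444  0.04929071 0.05      ]
139 [303.68345324 224.3381295 ] [(np.float64(286.010055612908), np.float64(235.01664247125973)), (np.float64(320.94477422234803), np.float64(213.90859896599235))] [array([ 0.58521179, -0.00861592,  0.05      ]), array([0.57523956, 0.1114147 , 0.05      ])] [0.58030182 0.05048281 0.05      ]
handle c [0.58099784 0.04952767 0.05108718] [array([-0.1, -0.1]), array([-0.1,  0. ])]
55 [335 180] [350 187]
79 [240 259] [260 270]
[array([0.62767431, 0.24390772, 0.064     ]), array([ 0.65806988, -0.1294578 ,  0.064     ])]
[array([0.60350929, 0.21664487, 0.03      ]), array([ 0.62456215, -0.10504565,  0.03      ])]
(array([ 0.65110157, -0.16455628,  0.11711226]), [array([-0.1, -0. ]), array([-0.1,  0. ])])
hubA (array([0.40363021, 0.33590903, 0.01432065]), [array([-0.3, -0.2]), array([-0.4,  0.1])])
hubB (array([ 0.41030279, -0.25934087,  0.01293094]), [array([-0.3, -0.1]), array([-0.4,  0. ])])
pink (array([0.39108365, 0.43986637, 0.01352061]), [array([-0., -0.]), array([-0.,  0.])])
p1 [0.55350501 0.32790464 0.012     ] [0.55776714 0.32851626 0.012     ]
p2 [0.48153732 0.43532321 0.012     ] [0.48608454 0.43596554 0.012     ]
p3 [ 0.42962852 -0.40059296  0.012     ] [ 0.43318696 -0.39924556  0.012     ]
[[ 1.85671880e-05  4.12066721e-01  9.11153674e-01]
 [ 2.58886807e-05  9.11153673e-01 -4.12066722e-01]
 [-9.99999999e-01  3.12394868e-05  6.24969774e-06]]
```

Request:
{"method": "carry_out", "body": {"targets": [{"jaw":0,"linear":[0,0,0],"delta_rot":[7.64,0,0]},{"jaw":0,"linear":[0,0,0],"delta_rot":[7.64,0,0]},{"jaw":0,"linear":[0,0,0],"delta_rot":[7.64,0,0]},{"jaw":0,"linear":[0,0,0],"delta_rot":[7.64,0,0]},{"jaw":0,"linear":[0,0,0],"delta_rot":[7.64,0,0]},{"jaw":0,"linear":[0,0,0],"delta_rot":[7.64,0,0]},{"jaw":0,"linear":[0,0,0],"delta_rot":[7.64,0,0]},{"jaw":0,"linear":[0,0,0],"delta_rot":[7.64,0,0]}]}}

```text
time: 2.95
eef_pos: [0.2574, 0.5695, 0.2578]
orientation: [0.518, 0.481, 0.518, -0.481]
force: [0.1, 0.1, -0.4]
gripper_width: 0.0262
```

```bash
cat >> h.py <<'E'
def go(x,y,z,yaw=None):
    """needed shift in tool axes (cm); yaw (deg) of tool y axis wanted -> turn about tool x"""
    r,p=rot(); M=r.as_matrix(); d=np.array([x,y,z])-p
    print("pos",np.round(p,4),"yaw",round(np.degrees(np.arctan2(M[1,1],M[0,1])),2),"tilt",np.round(M[2],4),"shift cm",np.round(M.T@d*100,2), end=" ")
    if yaw is not None:
        a=np.degrees(np.arctan2(M[1,1],M[0,1])); t=(a-yaw+90)%180-90
        print("turn",round(t,2), "shift after turn",np.round((r*Rot.from_rotvec([np.radians(t),0,0])).as_matrix().T@d*100,2),end="")
    s=sensors.read_state(); print("\nq",np.round(s["qpos"],2),"F",np.round(s["force"],1),"w",round(s["gripper_width"],4),"t",round(s["time"],2))
E
python3 -c "
from h import *
go(.650,-.22,.257,4.6)"
```

```text
pos [0.2574 0.5695 0.2578] yaw 4.24 tilt [-1.e+00 -1.e-04 -2.e-04] shift cm [6.000e-02 3.331e+01 8.164e+01] turn -0.36 shift after turn [6.000e-02 3.280e+01 8.185e+01]
q [-1.28  0.69  0.12  1.58 -0.1   0.88 -1.06] F [ 0.1  0.1 -0.4] w 0.0262 t 2.95
```

Request:
{"method": "carry_out", "body": {"targets": [{"jaw":0,"linear":[0,1.5,2.6],"delta_rot":[0,0,0]},{"jaw":0,"linear":[0,1.8,4],"delta_rot":[0,0,0]},{"jaw":0,"linear":[0,1.8,4],"delta_rot":[0,0,0]},{"jaw":0,"linear":[0,1.8,4],"delta_rot":[0,0,0]},{"jaw":0,"linear":[0,1.8,4],"delta_rot":[0,0,0]},{"jaw":0,"linear":[0,1.8,4],"delta_rot":[0,0,0]},{"jaw":0,"linear":[0,1.8,4],"delta_rot":[0,0,0]},{"jaw":0,"linear":[0,1.8,4],"delta_rot":[0,0,0]}]}}

```text
time: 3.75
eef_pos: [0.4231, 0.2742, 0.2579]
orientation: [0.52, 0.48, 0.52, -0.479]
force: [0.5, -0.7, -0.7]
gripper_width: 0.0006
```

Request:
{"method": "carry_out", "body": {"targets": [{"jaw":0,"linear":[0,1.8,4.5],"delta_rot":[0,0,0]},{"jaw":0,"linear":[0,1.8,4.5],"delta_rot":[0,0,0]},{"jaw":0,"linear":[0,1.8,4.5],"delta_rot":[0,0,0]},{"jaw":0,"linear":[0,1.8,4.5],"delta_rot":[0,0,0]},{"jaw":0,"linear":[0,1.8,4.5],"delta_rot":[0,0,0]},{"jaw":0,"linear":[0,1.8,4.5],"delta_rot":[0,0,0]},{"jaw":0,"linear":[0,1.8,4.5],"delta_rot":[0,0,0]},{"jaw":0,"linear":[0,1.8,4.5],"delta_rot":[0,0,0]}]}}

```text
time: 4.55
eef_pos: [0.5951, -0.0737, 0.2579]
orientation: [0.519, 0.48, 0.519, -0.48]
force: [0.4, -0.2, -0.3]
gripper_width: 0.0008
```

```bash
python3 -c "
from h import *
cv2.imwrite('pics/top1.png',get_image('top')['image'])
cv2.imwrite('pics/wr1.png',get_image('wrist')['image'])
go(.650,-.22,.257,4.6)"
```

```text
pos [ 0.5963 -0.0813  0.2578] yaw 3.88 tilt [-1.      0.0026  0.0063] shift cm [ 0.19  4.42 14.2 ] turn -0.72 shift after turn [ 0.19  4.24 14.25]
q [ 0.04  0.65  0.03  1.65 -0.01  0.84  0.14] F [-0.6 -0.3  0.2] w 0.0006 t 4.65
```

View pics/wr1.png

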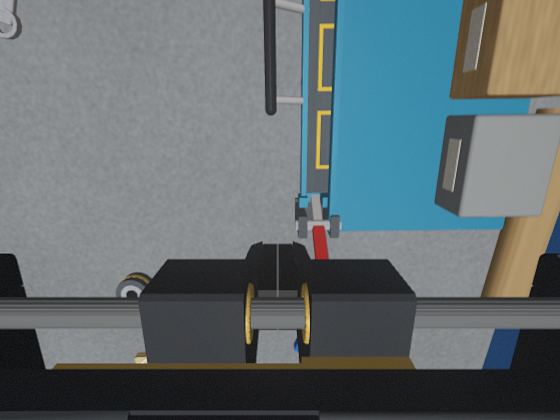

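View pics/top1.png

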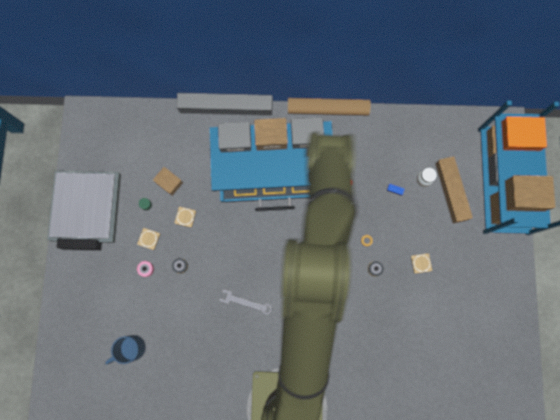

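Request:
{"method": "carry_out", "body": {"targets": [{"jaw":0,"linear":[0,1.1,3.5],"delta_rot":[0,0,0]},{"jaw":0,"linear":[0,1.1,3.5],"delta_rot":[0,0,0]},{"jaw":0,"linear":[0,1.1,3.5],"delta_rot":[0,0,0]},{"jaw":0,"linear":[0,1.1,3.5],"delta_rot":[0,0,0]},{"jaw":0,"linear":[0,0,0],"delta_rot":[-0.7,0,0]},{"jaw":0,"linear":[4,0,0],"delta_rot":[0,0,0]},{"jaw":0,"linear":[4,0,0],"delta_rot":[0,0,0]},{"jaw":0,"linear":[2,0,0],"delta_rot":[0,0,0]}]}}

```text
time: 5.45
eef_pos: [0.6473, -0.2056, 0.1542]
orientation: [0.521, 0.476, 0.525, -0.477]
force: [0.4, -0.7, 0.5]
gripper_width: 0.0004
```

```bash
python3 -c "
from h import *
c=get_image('scene');im=c['image'];cv2.imwrite('pics/sc2.png',cv2.resize(im[180:320,180:340],None,fx=4,fy=4,interpolation=cv2.INTER_CUBIC))
go(.650,-.20,.119,4.6)"
```

```text
pos [ 0.646  -0.2052  0.1518] yaw 5.34 tilt [-1.     -0.0088 -0.0046] shift cm [ 3.27  0.47 -0.46] turn 0.74 shift after turn [ 3.27  0.47 -0.47]
q [ 0.24  0.89 -0.    1.47 -0.    0.79  0.33] F [-0.3  0.7 -2.3] w 0.0002 t 5.5
```

View pics/sc2.png

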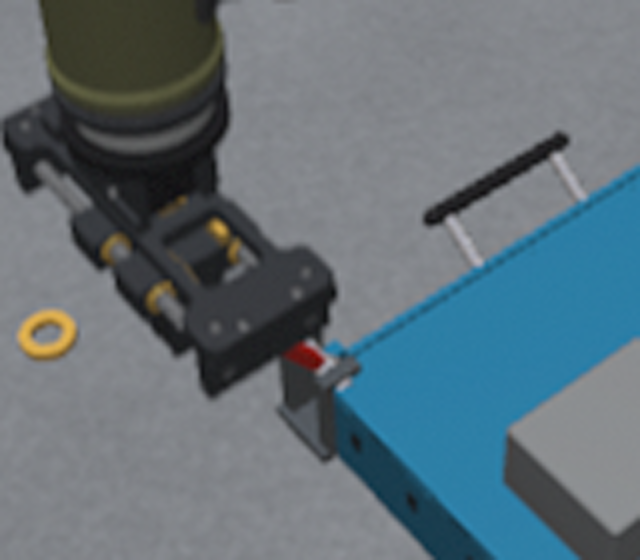

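Request:
{"method": "carry_out", "body": {"targets": [{"jaw":0,"linear":[0,0.4,1],"delta_rot":[0,0,0]},{"jaw":0,"linear":[1.6,0,0],"delta_rot":[0,0,0]},{"jaw":0,"linear":[1.7,0,0],"delta_rot":[0,0,0]},{"jaw":0,"linear":[0,0,0],"delta_rot":[0,0,0]},{"jaw":0,"linear":[0,0,0],"delta_rot":[0,0,0]},{"jaw":0,"linear":[0,0,0],"delta_rot":[0,0,0]},{"jaw":0,"linear":[0,0,0],"delta_rot":[0,0,0]},{"jaw":0,"linear":[0,0,0],"delta_rot":[0,0,0]}]}}

```text
time: 6.3
eef_pos: [0.6547, -0.2177, 0.1255]
orientation: [0.523, 0.477, 0.522, -0.476]
force: [0.4, 0.1, 0.2]
gripper_width: 0.0003
```

```bash
python3 -c "
from h import *
go(.650,-.105,.119,4.6)"
```

```text
pos [ 0.6547 -0.2177  0.1255] yaw 5.24 tilt [-1.0e+00  1.3e-03  5.0e-04] shift cm [  0.65   0.56 -11.27] turn 0.64 shift after turn [  0.65   0.44 -11.27]
q [ 0.26  0.93 -0.    1.46  0.    0.75  0.34] F [0.4 0.1 0.2] w 0.0003 t 6.3
```

Request:
{"method": "carry_out", "body": {"targets": [{"jaw":0,"linear":[0.6,0,0],"delta_rot":[0,0,0]},{"jaw":0,"linear":[0,0,-1.5],"delta_rot":[0,0,0]},{"jaw":0,"linear":[0,0,-1.5],"delta_rot":[0,0,0]},{"jaw":0,"linear":[0,0,-1.5],"delta_rot":[0,0,0]},{"jaw":0,"linear":[0,0,-1.5],"delta_rot":[0,0,0]},{"jaw":0,"linear":[0,0,-1.5],"delta_rot":[0,0,0]},{"jaw":0,"linear":[0,0,-1.5],"delta_rot":[0,0,0]},{"jaw":0,"linear":[0,0,0],"delta_rot":[0,0,0]}]}}

```text
time: 7.1
eef_pos: [0.6457, -0.1233, 0.1183]
orientation: [0.522, 0.476, 0.525, -0.475]
force: [-0.3, 0.2, 0.0]
gripper_width: 0.0006
```

Request:
{"method": "carry_out", "body": {"targets": [{"jaw":0,"linear":[0,0,-0.5],"delta_rot":[0,0,0]},{"jaw":0,"linear":[0,0,-0.5],"delta_rot":[0,0,0]},{"jaw":0,"linear":[0,0,-0.5],"delta_rot":[0,0,0]},{"jaw":0,"linear":[0,0,0],"delta_rot":[0,0,0]},{"jaw":0,"linear":[0,0,0],"delta_rot":[0,0,0]},{"jaw":0,"linear":[0,0,0],"delta_rot":[0,0,0]},{"jaw":0,"linear":[0,0,0],"delta_rot":[0,0,0]},{"jaw":0,"linear":[0,0,0],"delta_rot":[0,0,0]}]}}

```text
time: 7.9
eef_pos: [0.6446, -0.1142, 0.1188]
orientation: [0.522, 0.477, 0.522, -0.477]
force: [-0.0, -4.5, 0.2]
gripper_width: 0.0003
```

```bash
python3 -c "
from h import *
c=get_image('scene');im=c['image'];cv2.imwrite('pics/sc3.png',cv2.resize(im[180:320,180:340],None,fx=4,fy=4,interpolation=cv2.INTER_CUBIC))
cv2.imwrite('pics/w3.png',get_image('wrist')['image'])
go(.650,-.105,.119,4.6)"
```

```text
pos [ 0.6446 -0.1142  0.1187] yaw 5.19 tilt [-1.     -0.      0.0013] shift cm [-0.03  0.62 -0.87] turn 0.59 shift after turn [-0.03  0.61 -0.87]
q [ 0.1   0.9   0.02  1.58 -0.02  0.66  0.21] F [ 0.2 -5.4  0.4] w 0.0005 t 8.0
```

View pics/sc3.png

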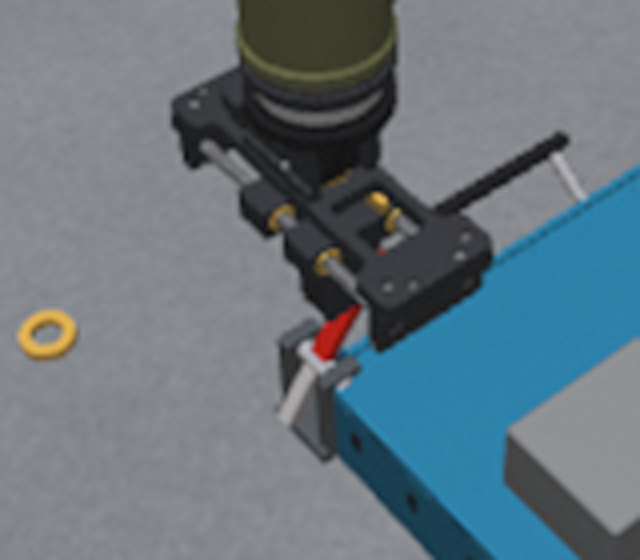

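View pics/w3.png

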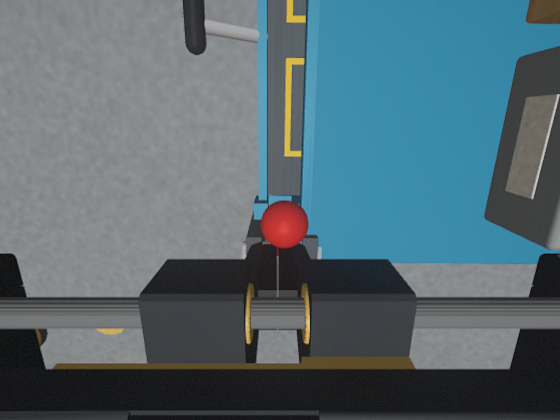

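```bash
python3 -c "
from h import *
w=get_image('wrist');print(onz(w,(284,224),.119))
S=get_image('scene');print(tip_of('lever_knob','wrist')[:2])
"
```

```text
[ 0.64486137 -0.08717816  0.119     ]
[{'centre': [282.9, 223.6], 'score': 0.68}]
```

Request:
{"method": "carry_out", "body": {"targets": [{"jaw":0,"linear":[0,0,-0.3],"delta_rot":[0,0,0]},{"jaw":0,"linear":[0,0,0],"delta_rot":[0,0,0]},{"jaw":0,"linear":[0,0,0],"delta_rot":[0,0,0]},{"jaw":0,"linear":[0,0,0],"delta_rot":[0,0,0]},{"jaw":0,"linear":[0,0,0],"delta_rot":[0,0,0]},{"jaw":0,"linear":[0,0,0],"delta_rot":[0,0,0]},{"jaw":0,"linear":[0,0,0],"delta_rot":[0,0,0]},{"jaw":0,"linear":[0,0,0],"delta_rot":[0,0,0]}]}}

```text
time: 8.95
eef_pos: [0.6445, -0.1137, 0.119]
orientation: [0.523, 0.476, 0.52, -0.478]
force: [1.2, -8.5, 1.1]
gripper_width: 0.0005
```

Request:
{"method": "carry_out", "body": {"targets": [{"jaw":34,"linear":[0,0,1],"delta_rot":[0,0,0]},{"jaw":34,"linear":[-3,0,0.5],"delta_rot":[0,0,0]},{"jaw":34,"linear":[-4,0,0],"delta_rot":[0,0,0]},{"jaw":34,"linear":[0,-2,-4],"delta_rot":[0.6,0,0]},{"jaw":34,"linear":[0,-2,-4],"delta_rot":[0,0,0]},{"jaw":34,"linear":[0,-2,-4],"delta_rot":[0,0,0]},{"jaw":34,"linear":[0,0,0],"delta_rot":[0,0,0]},{"jaw":34,"linear":[0,0,0],"delta_rot":[0,0,0]}]}}

```text
time: 9.75
eef_pos: [0.5755, -0.0076, 0.1888]
orientation: [0.52, 0.479, 0.522, -0.478]
force: [0.9, -1.1, 0.7]
gripper_width: 0.0305
```

```bash
python3 -c "
from h import *
w=get_image('wrist');print(tip_of('handle','wrist')[:2]);cv2.imwrite('pics/w4.png',w['image'])
go(.581,.0495,.053,4.6)
"
```

```text
[{'centre': [290.8, 137.2], 'score': 0.7}]
pos [ 0.5764 -0.0107  0.1888] yaw 4.62 tilt [-1.e+00  6.e-04 -3.e-04] shift cm [13.58  0.93 -5.96] turn 0.02 shift after turn [13.58  0.93 -5.96]
q [-0.08  0.72  0.04  1.79 -0.04  0.64  0.06] F [-0.6  0.4 -0.6] w 0.03 t 9.85
```

View pics/w4.png

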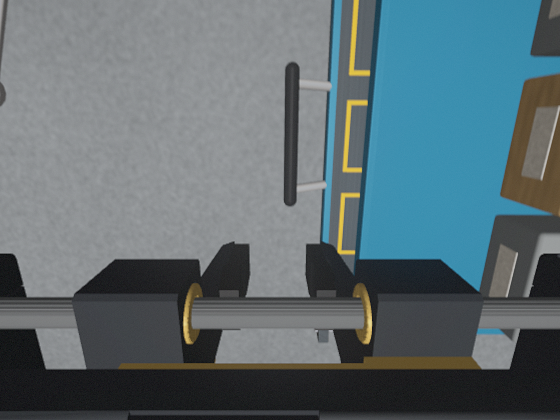

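```bash
python3 -c "
from h import *
w=get_image('wrist');im=w['image']
m=np.zeros(im.shape[:2],bool); m[55:215,275:308]=im[55:215,275:308].max(2)<60
p=np.argwhere(m)[:,::-1].astype(float);c=p.mean(0);a=onz(w,(p[p[:,1]<p[:,1].min()+25].mean(0)),.05);b=onz(w,p[p[:,1]>p[:,1].max()-25].mean(0),.05)
print(c,onz(w,c,.05),a,b,np.degrees(np.arctan2(-(a-b)[0],(a-b)[1])))
h=onz(w,c,.05);go(h[0],h[1],.053,4.6)
"
```

```text
[289.1987061  124.28003697] [0.58092679 0.05867614 0.05      ] [0.57768765 0.10211555 0.05      ] [0.5856513  0.00210022 0.05      ] 4.552533487985145
pos [ 0.5765 -0.0113  0.1887] yaw 4.56 tilt [-1.e+00  6.e-04  1.e-04] shift cm [13.57  0.99 -6.94] turn -0.04 shift after turn [13.57  0.99 -6.94]
q [-0.08  0.72  0.04  1.79 -0.04  0.64  0.06] F [ 0.4 -1.1  0.7] w 0.03 t 9.9
```

Request:
{"method": "carry_out", "body": {"targets": [{"jaw":34,"linear":[0,0.95,-3.1],"delta_rot":[0,0,0]},{"jaw":34,"linear":[0,0,-3],"delta_rot":[0,0,0]},{"jaw":34,"linear":[4,0,0],"delta_rot":[0,0,0]},{"jaw":34,"linear":[4,0,0],"delta_rot":[0,0,0]},{"jaw":34,"linear":[0,0,0],"delta_rot":[0,0,0]},{"jaw":34,"linear":[0,0,0],"delta_rot":[0,0,0]},{"jaw":34,"linear":[0,0,0],"delta_rot":[0,0,0]},{"jaw":34,"linear":[0,0,0],"delta_rot":[0,0,0]}]}}

```text
time: 10.7
eef_pos: [0.5818, 0.0508, 0.1107]
orientation: [0.52, 0.481, 0.519, -0.479]
force: [-0.2, -0.9, 0.4]
gripper_width: 0.03
```

```bash
python3 -c "
from h import *
go(.5815,.052,.053,4.6)
"
```

```text
pos [0.5818 0.0508 0.1107] yaw 4.59 tilt [-1.0e+00  3.7e-03 -2.0e-04] shift cm [ 5.77 -0.05 -0.12] turn -0.01 shift after turn [ 5.77 -0.05 -0.12]
q [-0.19  0.84  0.04  1.82 -0.06  0.48 -0.03] F [-0.2 -0.9  0.4] w 0.03 t 10.7
```

Request:
{"method": "carry_out", "body": {"targets": [{"jaw":34,"linear":[2,0,0],"delta_rot":[0,0,0]},{"jaw":34,"linear":[2,0,0],"delta_rot":[0,0,0]},{"jaw":34,"linear":[1.7,0,0],"delta_rot":[0,0,0]},{"jaw":34,"linear":[0,0,0],"delta_rot":[0,0,0]},{"jaw":34,"linear":[0,0,0],"delta_rot":[0,0,0]},{"jaw":0,"linear":[0,0,0],"delta_rot":[0,0,0]},{"jaw":0,"linear":[0,0,0],"delta_rot":[0,0,0]},{"jaw":0,"linear":[0,0,0],"delta_rot":[0,0,0]}], "grip_force": 15}}

```text
time: 11.5
eef_pos: [0.5815, 0.0512, 0.0527]
orientation: [0.52, 0.48, 0.519, -0.479]
force: [0.7, 0.5, 3.4]
gripper_width: 0.011
```

Request:
{"method": "carry_out", "body": {"targets": [{"jaw":0,"linear":[0,0,0],"delta_rot":[0,0,0]},{"jaw":0,"linear":[0,0,0],"delta_rot":[0,0,0]},{"jaw":0,"linear":[0,0,0],"delta_rot":[0,0,0]},{"jaw":0,"linear":[0,-0.5,0],"delta_rot":[0,0,0]},{"jaw":0,"linear":[0,-0.5,0],"delta_rot":[0,0,0]},{"jaw":0,"linear":[0,0,0],"delta_rot":[0,0,0]},{"jaw":0,"linear":[0,0,0],"delta_rot":[0,0,0]},{"jaw":0,"linear":[0,0,0],"delta_rot":[0,0,0]}]}}

```text
time: 12.3
eef_pos: [0.5706, 0.0504, 0.0527]
orientation: [0.52, 0.48, 0.52, -0.479]
force: [0.5, 0.3, 8.1]
gripper_width: 0.0112
```

```bash
python3 -c "
from h import *
go(.5815-.0997,.052-.008,.053,4.6)
"
```

```text
pos [0.5706 0.0504 0.0527] yaw 4.64 tilt [-1.0e+00  1.2e-03 -1.0e-04] shift cm [-0.04 -8.91 -0.08] turn 0.04 shift after turn [-0.04 -8.91 -0.08]
q [-0.18  0.93  0.03  1.86 -0.06  0.35 -0.03] F [0.5 0.3 8.1] w 0.0112 t 12.3
```

Request:
{"method": "carry_out", "body": {"targets": [{"jaw":0,"linear":[0,-1.2,0],"delta_rot":[0,0,0]},{"jaw":0,"linear":[0,-1.2,0],"delta_rot":[0,0,0]},{"jaw":0,"linear":[0,-1.2,0],"delta_rot":[0,0,0]},{"jaw":0,"linear":[0,-1.2,0],"delta_rot":[0,0,0]},{"jaw":0,"linear":[0,-1.2,0],"delta_rot":[0,0,0]},{"jaw":0,"linear":[0,-1.2,0],"delta_rot":[0,0,0]},{"jaw":0,"linear":[0,-1,0],"delta_rot":[0,0,0]},{"jaw":0,"linear":[0,0,0],"delta_rot":[0,0,0]}]}}

```text
time: 13.1
eef_pos: [0.487, 0.0436, 0.0526]
orientation: [0.519, 0.479, 0.52, -0.48]
force: [-2.1, 0.7, 12.1]
gripper_width: 0.0113
```

Request:
{"method": "carry_out", "body": {"targets": [{"jaw":0,"linear":[0,-0.3,0],"delta_rot":[0,0,0]},{"jaw":0,"linear":[0,-0.3,0],"delta_rot":[0,0,0]},{"jaw":0,"linear":[0,-0.2,0],"delta_rot":[0,0,0]},{"jaw":0,"linear":[0,0,0],"delta_rot":[0,0,0]},{"jaw":0,"linear":[0,0,0],"delta_rot":[0,0,0]},{"jaw":0,"linear":[0,0,0],"delta_rot":[0,0,0]},{"jaw":0,"linear":[0,0,0],"delta_rot":[0,0,0]},{"jaw":0,"linear":[0,0,0],"delta_rot":[0,0,0]}]}}

```text
time: 13.9
eef_pos: [0.4834, 0.0434, 0.0526]
orientation: [0.521, 0.481, 0.518, -0.478]
force: [4.4, 0.3, 8.2]
gripper_width: 0.0115
```

```bash
python3 -c "
from h import *
go(.5815-.0997,.052-.008,.053,4.6)
"
```

```text
pos [0.4834 0.0434 0.0526] yaw 4.63 tilt [-1.0e+00  6.2e-03 -3.0e-04] shift cm [-0.04 -0.15 -0.08] turn 0.03 shift after turn [-0.04 -0.15 -0.08]
q [-0.19  0.89  0.01  2.13 -0.07  0.12 -0.04] F [4.4 0.3 8.2] w 0.0115 t 13.9
```

Request:
{"method": "carry_out", "body": {"targets": [{"jaw":0,"linear":[0,-0.3,0],"delta_rot":[0,0,0]},{"jaw":0,"linear":[0,-0.2,0],"delta_rot":[0,0,0]},{"jaw":0,"linear":[0,0,0],"delta_rot":[0,0,0]},{"jaw":0,"linear":[0,0,0],"delta_rot":[0,0,0]},{"jaw":0,"linear":[0,0,0],"delta_rot":[0,0,0]},{"jaw":0,"linear":[0,0,0],"delta_rot":[0,0,0]},{"jaw":0,"linear":[0,0,0],"delta_rot":[0,0,0]},{"jaw":0,"linear":[0,0,0],"delta_rot":[0,0,0]}]}}

```text
time: 14.7
eef_pos: [0.4832, 0.0433, 0.0527]
orientation: [0.523, 0.484, 0.516, -0.475]
force: [12.0, 0.1, 2.2]
gripper_width: 0.0115
```

```bash
python3 -c "
from h import *
go(.5815-.0997,.052-.008,.053,4.6)
w=get_image('top');cv2.imwrite('pics/t5.png',cv2.resize(w['image'][100:290,110:450],None,fx=2.3,fy=2.3,interpolation=cv2.INTER_CUBIC))
"
```

```text
pos [0.4832 0.0433 0.0527] yaw 4.6 tilt [-9.999e-01  1.590e-02 -5.000e-04] shift cm [-0.03 -0.14 -0.08] turn 0.0 shift after turn [-0.03 -0.14 -0.08]
q [-0.19  0.89  0.01  2.13 -0.07  0.1  -0.04] F [12.   0.1  2.2] w 0.0115 t 14.7
```

View pics/t5.png

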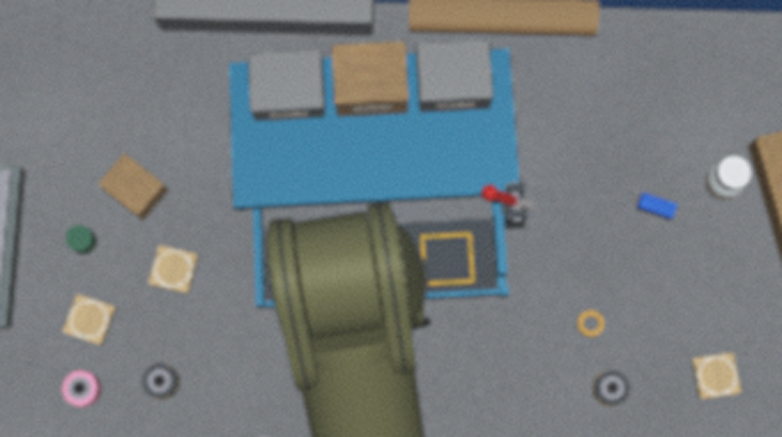

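Request:
{"method": "carry_out", "body": {"targets": [{"jaw":45,"linear":[0,0,0],"delta_rot":[0,0,0]},{"jaw":45,"linear":[0,0,0],"delta_rot":[0,0,0]},{"jaw":45,"linear":[0,0,0],"delta_rot":[0,0,0]},{"jaw":45,"linear":[0,0,0],"delta_rot":[0,0,0]},{"jaw":45,"linear":[0,0,0],"delta_rot":[0,0,0]},{"jaw":45,"linear":[0,0,0],"delta_rot":[0,0,0]},{"jaw":45,"linear":[0,0,0],"delta_rot":[0,0,0]},{"jaw":45,"linear":[0,0,0],"delta_rot":[0,0,0]}]}}

```text
time: 15.55
eef_pos: [0.4756, 0.0427, 0.0517]
orientation: [0.52, 0.479, 0.52, -0.479]
force: [0.3, 0.0, 0.2]
gripper_width: 0.0397
```

```bash
python3 -c "
from h import *
go(.5815-.0997,.052-.008,.053,4.6)
"
```

```text
pos [0.4756 0.0427 0.0517] yaw 4.64 tilt [-1.e+00 -4.e-04 -1.e-04] shift cm [-0.13  0.63 -0.08] turn 0.04 shift after turn [-0.13  0.63 -0.08]
q [-0.19  0.89  0.01  2.14 -0.07  0.11 -0.04] F [0.3 0.  0.2] w 0.0397 t 15.55
```

Request:
{"method": "carry_out", "body": {"targets": [{"jaw":45,"linear":[-2,0.4,0],"delta_rot":[0,0,0]},{"jaw":45,"linear":[-3,0,0],"delta_rot":[0,0,0]},{"jaw":0,"linear":[-4,0,0],"delta_rot":[0,0,0]},{"jaw":0,"linear":[-4,1,0],"delta_rot":[0,0,0]},{"jaw":0,"linear":[0,4,1.5],"delta_rot":[0,0,0]},{"jaw":0,"linear":[0,4,1.5],"delta_rot":[0,0,0]},{"jaw":0,"linear":[0,4,1.5],"delta_rot":[0,0,0]},{"jaw":0,"linear":[0,0,0],"delta_rot":[0,0,0]}]}}

```text
time: 16.35
eef_pos: [0.6184, 0.006, 0.1822]
orientation: [0.521, 0.482, 0.517, -0.479]
force: [-1.4, 0.2, 0.9]
gripper_width: 0.0001
```

Request:
{"method": "carry_out", "body": {"targets": [{"jaw":0,"linear":[0,1,0.4],"delta_rot":[0,0,0]},{"jaw":0,"linear":[0,1,0.4],"delta_rot":[0,0,0]},{"jaw":0,"linear":[0,0,0],"delta_rot":[0,0,0]},{"jaw":0,"linear":[0,0,0],"delta_rot":[0,0,0]},{"jaw":0,"linear":[0,0,0],"delta_rot":[0,0,0]},{"jaw":0,"linear":[0,0,0],"delta_rot":[0,0,0]},{"jaw":0,"linear":[0,0,0],"delta_rot":[0,0,0]},{"jaw":0,"linear":[0,0,0],"delta_rot":[0,0,0]}]}}

```text
time: 17.15
eef_pos: [0.6333, 0.0024, 0.1818]
orientation: [0.52, 0.479, 0.52, -0.479]
force: [-0.2, 0.7, 0.5]
gripper_width: 0.0005
```

```bash
python3 -c "
from h import *
go(.643,-.035,.119,4.6)
w=get_image('wrist');cv2.imwrite('pics/w6.png',w['image'])
"
```

```text
pos [0.6333 0.0024 0.1818] yaw 4.65 tilt [-1.e+00 -1.e-04 -1.e-04] shift cm [6.28 0.66 3.81] turn 0.05 shift after turn [6.28 0.66 3.81]
q [-0.1   0.79  0.04  1.62 -0.05  0.74  0.05] F [-0.2  0.7  0.5] w 0.0005 t 17.15
```

View pics/w6.png

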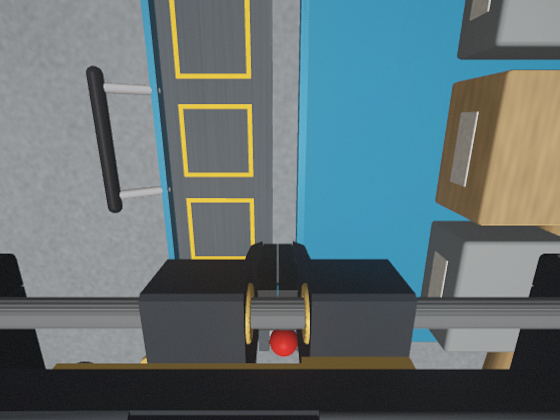

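Request:
{"method": "carry_out", "body": {"targets": [{"jaw":0,"linear":[0,0.7,2],"delta_rot":[0,0,0]},{"jaw":0,"linear":[2.1,0,0],"delta_rot":[0,0,0]},{"jaw":0,"linear":[2.1,0,0],"delta_rot":[0,0,0]},{"jaw":0,"linear":[2.1,0,0],"delta_rot":[0,0,0]},{"jaw":0,"linear":[0,0,0],"delta_rot":[0,0,0]},{"jaw":0,"linear":[0,0,1.5],"delta_rot":[0,0,0]},{"jaw":0,"linear":[0,0,1.5],"delta_rot":[0,0,0]},{"jaw":0,"linear":[0,0,0],"delta_rot":[0,0,0]}]}}

```text
time: 18.0
eef_pos: [0.6454, -0.0525, 0.1202]
orientation: [0.52, 0.48, 0.517, -0.481]
force: [0.6, -0.8, -0.4]
gripper_width: 0.0004
```

```bash
python3 -c "
from h import *
go(.651,-.138,.119,4.6)
"
```

```text
pos [ 0.6454 -0.0525  0.1202] yaw 4.32 tilt [-1.      0.0023  0.004 ] shift cm [ 0.15 -0.08  8.57] turn -0.28 shift after turn [ 0.15 -0.12  8.57]
q [-0.01  0.89  0.03  1.61 -0.03  0.64  0.11] F [ 0.6 -0.8 -0.4] w 0.0004 t 18.0
```

Request:
{"method": "carry_out", "body": {"targets": [{"jaw":0,"linear":[0,0,1.5],"delta_rot":[0,0,0]},{"jaw":0,"linear":[0,0,1.5],"delta_rot":[0,0,0]},{"jaw":0,"linear":[0,0,1.5],"delta_rot":[0,0,0]},{"jaw":0,"linear":[0,0,1.5],"delta_rot":[0,0,0]},{"jaw":0,"linear":[0,0,1.5],"delta_rot":[0,0,0]},{"jaw":0,"linear":[0,0,0.5],"delta_rot":[0,0,0]},{"jaw":0,"linear":[0,0,0],"delta_rot":[0,0,0]},{"jaw":0,"linear":[0,0,0],"delta_rot":[0,0,0]}]}}

```text
time: 18.8
eef_pos: [0.6509, -0.1269, 0.1185]
orientation: [0.52, 0.479, 0.52, -0.479]
force: [0.3, 0.3, 0.8]
gripper_width: 0.0006
```

Request:
{"method": "carry_out", "body": {"targets": [{"jaw":0,"linear":[0,0,0.3],"delta_rot":[0,0,0]},{"jaw":0,"linear":[0,0,0.3],"delta_rot":[0,0,0]},{"jaw":0,"linear":[0,0,0],"delta_rot":[0,0,0]},{"jaw":0,"linear":[0,0,0],"delta_rot":[0,0,0]},{"jaw":0,"linear":[0,0,0],"delta_rot":[0,0,0]},{"jaw":0,"linear":[0,0,0],"delta_rot":[0,0,0]},{"jaw":0,"linear":[0,0,0],"delta_rot":[0,0,0]},{"jaw":0,"linear":[0,0,0],"delta_rot":[0,0,0]}]}}

```text
time: 19.6
eef_pos: [0.6515, -0.1326, 0.1187]
orientation: [0.52, 0.479, 0.52, -0.479]
force: [0.0, 0.5, 0.2]
gripper_width: 0.001
```

```bash
python3 -c "
from h import *
go(.651,-.138,.119,4.6)
c=get_image('scene');im=c['image'];cv2.imwrite('pics/sc7.png',cv2.resize(im[180:320,180:340],None,fx=4,fy=4,interpolation=cv2.INTER_CUBIC))
"
```

```text
pos [ 0.6515 -0.1326  0.1187] yaw 4.65 tilt [-1.e+00  0.e+00 -2.e-04] shift cm [-0.03 -0.1   0.54] turn 0.05 shift after turn [-0.03 -0.09  0.54]
q [ 0.13  0.91  0.01  1.55 -0.01  0.69  0.22] F [0.  0.5 0.2] w 0.001 t 19.6
```

View pics/sc7.png

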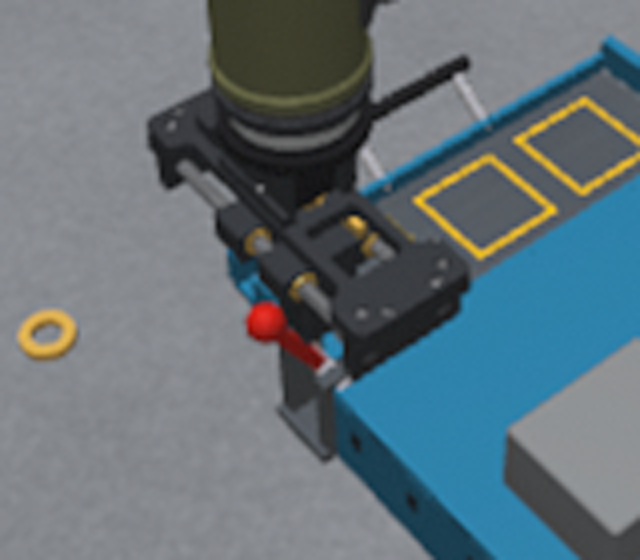

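Still no end-stop force; keep pushing gently.

Request:
{"method": "carry_out", "body": {"targets": [{"jaw":0,"linear":[0,0,0.4],"delta_rot":[0,0,0]},{"jaw":0,"linear":[0,0,0.4],"delta_rot":[0,0,0]},{"jaw":0,"linear":[0,0,0.3],"delta_rot":[0,0,0]},{"jaw":0,"linear":[0,0,0],"delta_rot":[0,0,0]},{"jaw":0,"linear":[0,0,0],"delta_rot":[0,0,0]},{"jaw":0,"linear":[0,0,0],"delta_rot":[0,0,0]},{"jaw":0,"linear":[0,0,0],"delta_rot":[0,0,0]},{"jaw":0,"linear":[0,0,0],"delta_rot":[0,0,0]}]}}

```text
time: 20.45
eef_pos: [0.6521, -0.1392, 0.1185]
orientation: [0.518, 0.48, 0.522, -0.478]
force: [-1.5, 8.3, 2.5]
gripper_width: 0.0003
```

Request:
{"method": "carry_out", "body": {"targets": [{"jaw":0,"linear":[0,0,-1],"delta_rot":[0,0,0]},{"jaw":0,"linear":[-1,0,-1],"delta_rot":[0,0,0]},{"jaw":0,"linear":[-4,0,0],"delta_rot":[0,0,0]},{"jaw":0,"linear":[-4,-2,0],"delta_rot":[0,0,0]},{"jaw":85,"linear":[-2,-4,2],"delta_rot":[0,0,0]},{"jaw":85,"linear":[0,-4,4],"delta_rot":[0,0,0]},{"jaw":85,"linear":[0,-4,4],"delta_rot":[0,0,0]},{"jaw":85,"linear":[0,-2,4],"delta_rot":[0,0,0]}]}}

```text
time: 21.25
eef_pos: [0.5082, -0.2677, 0.23]
orientation: [0.52, 0.479, 0.52, -0.48]
force: [0.7, 0.4, -0.5]
gripper_width: 0.0303
```

```bash
python3 -c "
from h import *
go(.430,-.33,.22,4.6)
T=get_image('top');S=get_image('scene')
cv2.imwrite('pics/t8.png',cv2.resize(T['image'][100:290,110:450],None,fx=2.3,fy=2.3,interpolation=cv2.INTER_CUBIC))
cv2.imwrite('pics/s8.png',cv2.resize(S['image'][140:340,90:450],None,fx=2.2,fy=2.2,interpolation=cv2.INTER_CUBIC))
w=get_image('wrist');cv2.imwrite('pics/w8.png',w['image'])
"
```

```text
pos [ 0.5082 -0.2677  0.23  ] yaw 4.61 tilt [-1.     -0.0011  0.0012] shift cm [ 1.02 -8.3   5.58] turn 0.01 shift after turn [ 1.02 -8.3   5.58]
q [ 0.41  0.65 -0.01  1.76  0.01  0.73  0.47] F [ 0.7  0.4 -0.5] w 0.0303 t 21.25
```

View pics/t8.png

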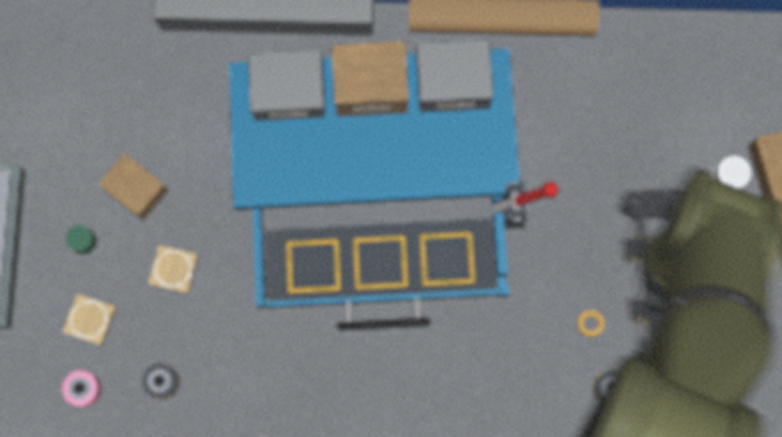

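View pics/s8.png

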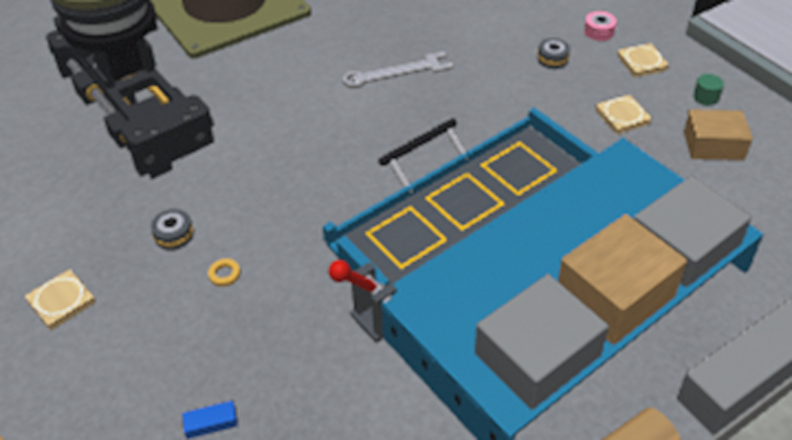

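View pics/w8.png

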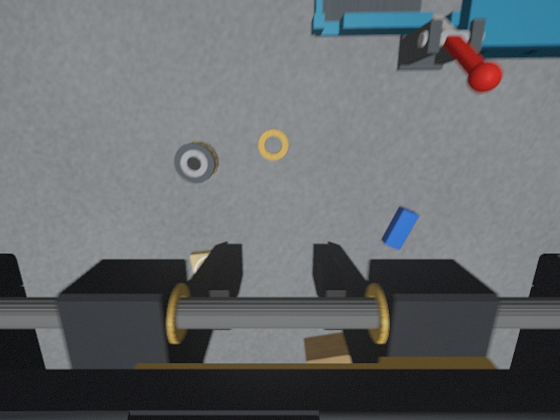

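Request:
{"method": "carry_out", "body": {"targets": [{"jaw":85,"linear":[0,-1.8,3.5],"delta_rot":[0,0,0]},{"jaw":85,"linear":[0,-1.8,3.5],"delta_rot":[0,0,0]},{"jaw":85,"linear":[0,-1.8,3.5],"delta_rot":[0,0,0]},{"jaw":85,"linear":[0,-1.8,3.5],"delta_rot":[0,0,0]},{"jaw":85,"linear":[0,-1.8,3.5],"delta_rot":[0,0,0]},{"jaw":85,"linear":[0,0,0],"delta_rot":[0,0,0]},{"jaw":85,"linear":[0,0,0],"delta_rot":[0,0,0]},{"jaw":85,"linear":[0,0,0],"delta_rot":[0,0,0]}]}}

```text
time: 22.2
eef_pos: [0.4374, -0.4458, 0.2288]
orientation: [0.521, 0.479, 0.521, -0.478]
force: [0.1, -0.1, -0.1]
gripper_width: 0.0754
```

```bash
python3 -c "
from h import *
go(.430,-.40,.22,4.6)
w=get_image('wrist');cv2.imwrite('pics/w9.png',w['image'])
print([(r['score'],r['centre'],onz(w,r['centre'],.012)) for r in masks_of('pad1_c','wrist')])
"
```

```text
pos [ 0.4374 -0.4458  0.2288] yaw 4.82 tilt [-1.      0.0012 -0.0013] shift cm [ 0.89 -0.35 -4.62] turn 0.22 shift after turn [ 0.89 -0.37 -4.62]
q [ 0.75  0.72 -0.05  1.6   0.04  0.82  0.77] F [ 0.1 -0.1 -0.1] w 0.0754 t 22.2
[]
```

View pics/w9.png

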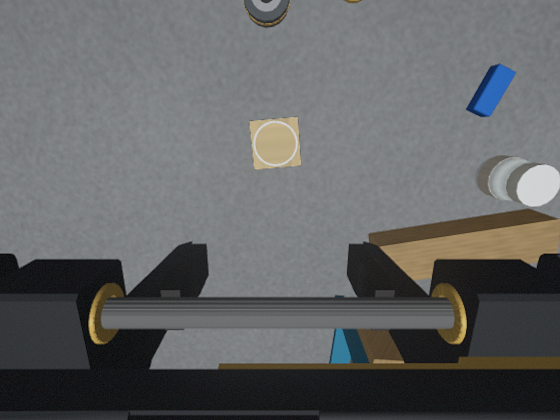

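```bash
cat >> h.py <<'E'
def rect(cam,mask,z):
    cs,_=cv2.findContours(mask.astype(np.uint8),cv2.RETR_EXTERNAL,cv2.CHAIN_APPROX_NONE)
    out=[]
    for c in cs:
        if cv2.contourArea(c)<400: continue
        W=np.array([onz(cam,q[0],z)[:2] for q in c]); o=W.mean(0)
        (cx,cy),(a,b),th=cv2.minAreaRect(((W-o)*1000).astype(np.float32))
        out.append((o+np.array([cx,cy])/1000,(round(a,1),round(b,1)),(th+45)%90-45,c.reshape(-1,2).mean(0)))
    return out
def padmask(im):
    h=cv2.cvtColor(im,cv2.COLOR_BGR2HSV); return (h[...,0]>10)&(h[...,0]<32)&(h[...,1]>35)&(h[...,2]>140)
def yelmask(im):
    h=cv2.cvtColor(im,cv2.COLOR_BGR2HSV); return (h[...,0]>15)&(h[...,0]<32)&(h[...,1]>120)&(h[...,2]>110)
def show(L):
    for p,s,t,c in L: print("c",np.round(p,4),"size",s,"yaw",round(t,1),"px",np.round(c))
E
python3 -c "
from h import *
w=get_image('wrist');m=padmask(w['image']);m[240:]=0
m=cv2.morphologyEx(m.astype(np.uint8),cv2.MORPH_CLOSE,np.ones((5,5)))
show(rect(w,m,.012))
T=get_image('top');m=padmask(T['image']).astype(np.uint8);
m=cv2.morphologyEx(m,cv2.MORPH_CLOSE,np.ones((3,3)));
for L in [x for x in rect(T,m,.012) if 30<x[1][0]<80]: show([L])
"
```

```text
c [ 0.7082 -0.4786] size (163.6, 26.1) yaw 4.9 px [498. 234.]
c [ 0.431  -0.3986] size (54.3, 54.2) yaw 9.9 px [275. 142.]
c [0.5628 0.1413] size (70.8, 70.3) yaw 4.8 px [246. 215.]
c [0.5706 0.0508] size (72.2, 68.2) yaw 2.0 px [275. 214.]
c [ 0.5778 -0.0387] size (69.3, 68.3) yaw 1.6 px [304. 212.]
c [ 0.9297 -0.1124] size (42.7, 264.8) yaw 0.2 px [329. 106.]
```

Request:
{"method": "carry_out", "body": {"targets": [{"jaw":85,"linear":[0,0,0],"delta_rot":[8.5,0,0]},{"jaw":85,"linear":[0,0,0],"delta_rot":[8.5,0,0]},{"jaw":85,"linear":[0,0,0],"delta_rot":[8.5,0,0]},{"jaw":85,"linear":[0,0,0],"delta_rot":[8.5,0,0]},{"jaw":85,"linear":[0,0,0],"delta_rot":[8.5,0,0]},{"jaw":85,"linear":[0,0,0],"delta_rot":[8.5,0,0]},{"jaw":85,"linear":[0,0,0],"delta_rot":[8.5,0,0]},{"jaw":85,"linear":[0,0,0],"delta_rot":[8.5,0,0]}]}}

```text
time: 23.2
eef_pos: [0.4363, -0.447, 0.2287]
orientation: [0.161, 0.689, 0.161, -0.688]
force: [0.5, -0.7, -0.4]
gripper_width: 0.0748
```

Request:
{"method": "carry_out", "body": {"targets": [{"jaw":85,"linear":[0,0,0],"delta_rot":[8.5,0,0]},{"jaw":85,"linear":[0,0,0],"delta_rot":[8.5,0,0]},{"jaw":85,"linear":[0,-2.4,2.5],"delta_rot":[0,0,0]},{"jaw":85,"linear":[0,-2.4,2.5],"delta_rot":[0,0,0]},{"jaw":85,"linear":[0,0,0],"delta_rot":[0,0,0]},{"jaw":85,"linear":[0,0,0],"delta_rot":[0,0,0]},{"jaw":85,"linear":[0,0,0],"delta_rot":[0,0,0]},{"jaw":85,"linear":[0,0,0],"delta_rot":[0,0,0]}]}}

```text
time: 24.0
eef_pos: [0.3796, -0.4095, 0.2287]
orientation: [0.06, 0.705, 0.06, -0.704]
force: [0.3, -0.0, 0.2]
gripper_width: 0.0747
```

```bash
python3 -c "
from h import *
go(.431,-.3986,.22,9.9)
w=get_image('wrist');cv2.imwrite('pics/w10.png',w['image']);m=padmask(w['image']);m[240:]=0
m=cv2.morphologyEx(m.astype(np.uint8),cv2.MORPH_CLOSE,np.ones((5,5)))
show(rect(w,m,.012))
print(-np.array(w['R']).T@w['t'])
"
```

```text
pos [ 0.3796 -0.4095  0.2287] yaw -80.28 tilt [-1.      0.0011 -0.001 ] shift cm [ 0.88 -0.2  -5.25] turn 89.82 shift after turn [ 0.88 -5.25  0.19]
q [ 0.52  0.67  0.38  1.82 -0.36  0.72 -0.31] F [ 0.3 -0.   0.2] w 0.0747 t 24.0
c [ 0.431  -0.3986] size (53.7, 54.5) yaw 9.8 px [276. 137.]
c [ 0.4963 -0.2351] size (34.3, 34.5) yaw -10.6 px [131.  47.]
c [ 0.5824 -0.5356] size (17.7, 54.3) yaw 9.8 px [434.   9.]
[ 0.44910062 -0.39705029  0.35635626]
```

View pics/w10.png

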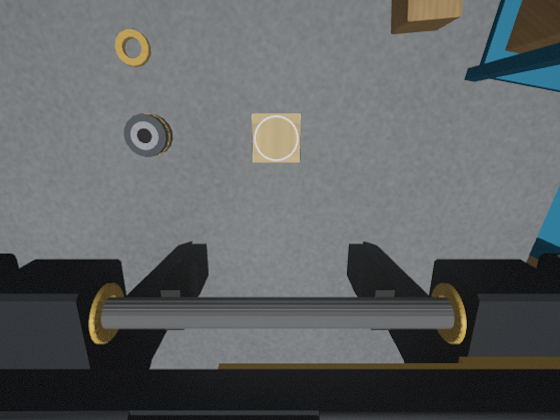

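Request:
{"method": "carry_out", "body": {"targets": [{"jaw":85,"linear":[0,-0.2,-2.6],"delta_rot":[0,0,0]},{"jaw":85,"linear":[0,0,-2.65],"delta_rot":[0,0,0]},{"jaw":85,"linear":[4,0,0],"delta_rot":[0,0,0]},{"jaw":85,"linear":[4,0,0],"delta_rot":[0,0,0]},{"jaw":85,"linear":[4,0,0],"delta_rot":[0,0,0]},{"jaw":85,"linear":[4,0,0],"delta_rot":[0,0,0]},{"jaw":85,"linear":[0,0,0],"delta_rot":[0,0,0]},{"jaw":85,"linear":[0,0,0],"delta_rot":[0,0,0]}]}}

```text
time: 24.85
eef_pos: [0.4298, -0.3986, 0.0688]
orientation: [-0.059, -0.704, -0.059, 0.705]
force: [-0.0, -0.5, 0.2]
gripper_width: 0.0749
```

```bash
python3 -c "
from h import *
go(.431,-.3986,.023,99.9)
"
```

```text
pos [ 0.4298 -0.3986  0.0688] yaw -80.37 tilt [-1.e+00 -3.e-04  3.e-04] shift cm [ 4.58  0.02 -0.12] turn -0.27 shift after turn [ 4.58  0.03 -0.12]
q [ 0.53  0.93  0.25  1.82 -0.47  0.44 -0.29] F [-0.  -0.5  0.2] w 0.0749 t 24.85
```

Request:
{"method": "carry_out", "body": {"targets": [{"jaw":85,"linear":[2,0,-0.12],"delta_rot":[-0.3,0,0]},{"jaw":85,"linear":[2,0,0],"delta_rot":[0,0,0]},{"jaw":85,"linear":[0.5,0,0],"delta_rot":[0,0,0]},{"jaw":85,"linear":[0,0,0],"delta_rot":[0,0,0]},{"jaw":0,"linear":[0,0,0],"delta_rot":[0,0,0]},{"jaw":0,"linear":[0,0,0],"delta_rot":[0,0,0]},{"jaw":0,"linear":[0,0,0],"delta_rot":[0,0,0]},{"jaw":0,"linear":[0,0,0],"delta_rot":[0,0,0]}], "grip_force": 15}}

```text
time: 25.65
eef_pos: [0.4313, -0.3985, 0.0247]
orientation: [0.062, 0.705, 0.061, -0.704]
force: [0.8, 1.0, 6.8]
gripper_width: 0.0536
```

```bash
python3 -c "
from h import *
go(.431,-.3986,.023,99.9)
"
```

```text
pos [ 0.4313 -0.3985  0.0247] yaw -80.06 tilt [-1.      0.0012 -0.001 ] shift cm [0.17 0.01 0.04] turn 0.04 shift after turn [0.17 0.01 0.04]
q [ 0.55  1.    0.2   1.82 -0.49  0.36 -0.27] F [0.8 1.  6.8] w 0.0536 t 25.65
```

Request:
{"method": "carry_out", "body": {"targets": [{"jaw":0,"linear":[-2,0,0],"delta_rot":[0,0,0]},{"jaw":0,"linear":[-4,0,0],"delta_rot":[0,0,0]},{"jaw":0,"linear":[-4,0,0],"delta_rot":[0,0,0]},{"jaw":0,"linear":[-4,0,0],"delta_rot":[0,0,0]},{"jaw":0,"linear":[-4,0,0],"delta_rot":[0,0,0]},{"jaw":0,"linear":[-2,0,0],"delta_rot":[5.3,0,0]},{"jaw":0,"linear":[0,0,0],"delta_rot":[0,0,0]},{"jaw":0,"linear":[0,0,0],"delta_rot":[0,0,0]}]}}

```text
time: 26.45
eef_pos: [0.4307, -0.3974, 0.2232]
orientation: [-0.029, -0.706, -0.03, 0.707]
force: [-0.2, 0.5, -0.6]
gripper_width: 0.0538
```

```bash
python3 -c "
from h import *
go(.525,-.04,.229,94.6)
w=get_image('wrist');cv2.imwrite('pics/w11.png',w['image'])
"
```

```text
pos [ 0.4307 -0.3974  0.2232] yaw -85.24 tilt [-1.e+00 -8.e-04  4.e-04] shift cm [ -0.56 -34.83 -12.36] turn 0.16 shift after turn [ -0.56 -34.87 -12.27]
q [ 0.43  0.72  0.42  1.74 -0.4   0.77 -0.44] F [-0.2  0.5 -0.6] w 0.0538 t 26.45
```

View pics/w11.png

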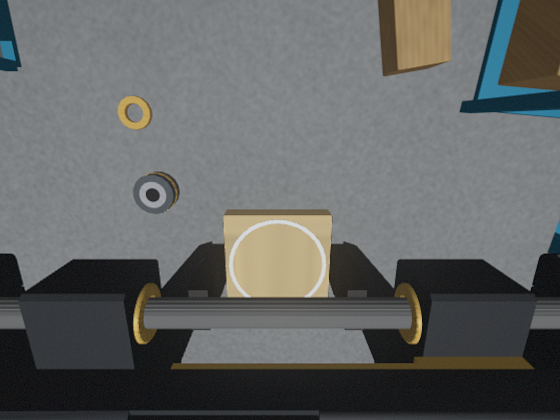

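Request:
{"method": "carry_out", "body": {"targets": [{"jaw":0,"linear":[-0.6,-2.5,-1],"delta_rot":[0,0,0]},{"jaw":0,"linear":[0,-4.3,-1.5],"delta_rot":[0,0,0]},{"jaw":0,"linear":[0,-4.3,-1.5],"delta_rot":[0,0,0]},{"jaw":0,"linear":[0,-4.3,-1.5],"delta_rot":[0,0,0]},{"jaw":0,"linear":[0,-4.3,-1.5],"delta_rot":[0,0,0]},{"jaw":0,"linear":[0,-4.3,-1.5],"delta_rot":[0,0,0]},{"jaw":0,"linear":[0,-4.3,-1.5],"delta_rot":[0,0,0]},{"jaw":0,"linear":[0,-4,-1.5],"delta_rot":[0,0,0]}]}}

```text
time: 27.3
eef_pos: [0.5184, -0.0643, 0.2279]
orientation: [-0.029, -0.705, -0.03, 0.708]
force: [-0.3, -0.8, -0.4]
gripper_width: 0.0539
```

Request:
{"method": "carry_out", "body": {"targets": [{"jaw":0,"linear":[0,-2,-0.7],"delta_rot":[0,0,0]},{"jaw":0,"linear":[0,0,0],"delta_rot":[0,0,0]},{"jaw":0,"linear":[0,0,0],"delta_rot":[0,0,0]},{"jaw":0,"linear":[0,0,0],"delta_rot":[0,0,0]},{"jaw":0,"linear":[0,0,0],"delta_rot":[0,0,0]},{"jaw":0,"linear":[0,0,0],"delta_rot":[0,0,0]},{"jaw":0,"linear":[0,0,0],"delta_rot":[0,0,0]},{"jaw":0,"linear":[0,0,0],"delta_rot":[0,0,0]}]}}

```text
time: 28.1
eef_pos: [0.5247, -0.0466, 0.2298]
orientation: [0.028, 0.707, 0.028, -0.706]
force: [0.1, -0.0, -0.9]
gripper_width: 0.0539
```

```bash
python3 -c "
from h import *
w=get_image('wrist');cv2.imwrite('pics/w12.png',w['image'])
m=yelmask(w['image']);m[240:]=0
m=cv2.morphologyEx(m.astype(np.uint8),cv2.MORPH_CLOSE,np.ones((3,3)))
show(rect(w,m,.016))
go(.5775,-.04,.229,94.6)
"
```

```text
c [ 0.5004 -0.2279] size (32.7, 33.5) yaw 4.7 px [426. 216.]
c [ 0.578  -0.0394] size (67.2, 68.4) yaw 4.7 px [275. 136.]
c [0.5706 0.0505] size (67.3, 68.4) yaw 4.7 px [194. 136.]
c [0.5633 0.1405] size (67.3, 68.6) yaw 4.7 px [113. 136.]
pos [ 0.5247 -0.0465  0.2298] yaw -85.38 tilt [-1.e+00 -1.e-04 -1.e-04] shift cm [ 0.08 -0.22 -5.32] turn 0.02 shift after turn [ 0.08 -0.22 -5.32]
q [-0.3   0.65  0.5   1.91 -0.48  0.69 -1.  ] F [-0.1 -0.6 -1.1] w 0.0537 t 28.15
```

View pics/w12.png

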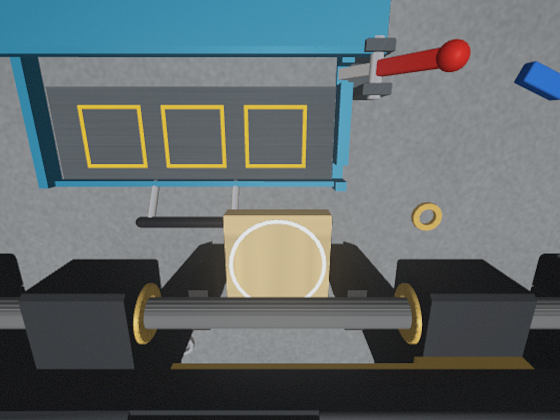

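Request:
{"method": "carry_out", "body": {"targets": [{"jaw":0,"linear":[0,-0.3,-2.6],"delta_rot":[0,0,0]},{"jaw":0,"linear":[0,0,-2.75],"delta_rot":[0,0,0]},{"jaw":0,"linear":[4,0,0],"delta_rot":[0,0,0]},{"jaw":0,"linear":[4,0,0],"delta_rot":[0,0,0]},{"jaw":0,"linear":[4,0,0],"delta_rot":[0,0,0]},{"jaw":0,"linear":[3,0,0],"delta_rot":[0,0,0]},{"jaw":0,"linear":[0,0,0],"delta_rot":[0,0,0]},{"jaw":0,"linear":[0,0,0],"delta_rot":[0,0,0]}]}}

```text
time: 28.95
eef_pos: [0.578, -0.0392, 0.0801]
orientation: [-0.029, -0.707, -0.028, 0.707]
force: [0.9, 0.0, -1.1]
gripper_width: 0.0536
```

```bash
python3 -c "
from h import *
go(.578,-.0394,.041,94.7)
"
```

```text
pos [ 0.578  -0.0392  0.0801] yaw -85.37 tilt [-1.e+00  2.e-04  1.e-04] shift cm [ 3.91  0.02 -0.  ] turn -0.07 shift after turn [ 3.91  0.02 -0.  ]
q [-0.2   0.92  0.34  1.84 -0.61  0.48 -0.93] F [ 0.9  0.  -1.1] w 0.0536 t 28.95
```

Request:
{"method": "carry_out", "body": {"targets": [{"jaw":0,"linear":[2,0,0],"delta_rot":[0,0,0]},{"jaw":0,"linear":[1.7,0,0],"delta_rot":[0,0,0]},{"jaw":0,"linear":[0.2,0,0],"delta_rot":[0,0,0]},{"jaw":0,"linear":[0,0,0],"delta_rot":[0,0,0]},{"jaw":0,"linear":[0,0,0],"delta_rot":[0,0,0]},{"jaw":0,"linear":[0,0,0],"delta_rot":[0,0,0]},{"jaw":0,"linear":[0,0,0],"delta_rot":[0,0,0]},{"jaw":0,"linear":[0,0,0],"delta_rot":[0,0,0]}]}}

```text
time: 29.75
eef_pos: [0.578, -0.0389, 0.0411]
orientation: [0.029, 0.707, 0.029, -0.706]
force: [-0.5, -0.7, -1.0]
gripper_width: 0.0536
```

```bash
python3 -c "
from h import *
go(.578,-.0394,.041,94.7)
"
```

```text
pos [ 0.578  -0.0389  0.0411] yaw -85.35 tilt [-1.e+00 -0.e+00 -6.e-04] shift cm [0.01 0.05 0.  ] turn -0.05 shift after turn [0.01 0.05 0.  ]
q [-0.17  0.98  0.29  1.85 -0.64  0.4  -0.9 ] F [-0.5 -0.7 -1. ] w 0.0536 t 29.75
```

Request:
{"method": "carry_out", "body": {"targets": [{"jaw":0,"linear":[0.1,0.05,0],"delta_rot":[0,0,0]},{"jaw":0,"linear":[0,0,0],"delta_rot":[0,0,0]},{"jaw":0,"linear":[0,0,0],"delta_rot":[0,0,0]},{"jaw":74,"linear":[0,0,0],"delta_rot":[0,0,0]},{"jaw":74,"linear":[0,0,0],"delta_rot":[0,0,0]},{"jaw":74,"linear":[0,0,0],"delta_rot":[0,0,0]},{"jaw":74,"linear":[0,0,0],"delta_rot":[0,0,0]},{"jaw":74,"linear":[0,0,0],"delta_rot":[0,0,0]}]}}

```text
time: 30.55
eef_pos: [0.5778, -0.0395, 0.0396]
orientation: [-0.029, -0.706, -0.029, 0.707]
force: [0.6, -0.1, -0.7]
gripper_width: 0.0652
```

Request:
{"method": "carry_out", "body": {"targets": [{"jaw":74,"linear":[-1,0,0],"delta_rot":[0,0,0]},{"jaw":74,"linear":[-4,0,0],"delta_rot":[0,0,0]},{"jaw":74,"linear":[-4,0,0],"delta_rot":[0,0,0]},{"jaw":74,"linear":[-4,0,0],"delta_rot":[0,0,0]},{"jaw":74,"linear":[-4,0,2],"delta_rot":[0,0,0]},{"jaw":74,"linear":[-1.8,0,3.3],"delta_rot":[0,0,0]},{"jaw":74,"linear":[0,0,0],"delta_rot":[0,0,0]},{"jaw":74,"linear":[0,0,0],"delta_rot":[0,0,0]}]}}

```text
time: 31.35
eef_pos: [0.525, -0.0435, 0.2287]
orientation: [0.028, 0.707, 0.029, -0.706]
force: [0.3, -0.7, -1.5]
gripper_width: 0.0655
```

```bash
python3 -c "
from h import *
w=get_image('wrist');cv2.imwrite('pics/w13.png',cv2.resize(w['image'][40:250,60:420],None,fx=2,fy=2))
m=yelmask(w['image']);m[240:]=0
m=cv2.morphologyEx(m.astype(np.uint8),cv2.MORPH_CLOSE,np.ones((3,3)))
show(rect(w,m,.016))
m=padmask(w['image'])&~yelmask(w['image']);m[240:]=0
m=cv2.morphologyEx(m.astype(np.uint8),cv2.MORPH_OPEN,np.ones((3,3)))
show(rect(w,m,.028))
go(.36,-.2593,.229,94.6)
"
```

```text
c [ 0.5005 -0.2273] size (32.6, 34.0) yaw 4.7 px [429. 217.]
c [ 0.5779 -0.0394] size (67.2, 68.4) yaw 4.7 px [278. 136.]
c [0.5705 0.0505] size (67.2, 68.4) yaw 4.7 px [197. 136.]
c [0.5637 0.1405] size (68.2, 68.6) yaw 4.7 px [115. 136.]
c [ 0.5779 -0.0384] size (43.9, 45.1) yaw 4.7 px [277. 138.]
pos [ 0.5255 -0.0433  0.228 ] yaw -85.33 tilt [-1.0e+00 -4.0e-04 -1.1e-03] shift cm [-0.13 20.18 18.25] turn 0.07 shift after turn [-0.13 20.2  18.23]
q [-0.31  0.66  0.51  1.91 -0.49  0.69 -0.99] F [ 0.3 -0.8 -0.2] w 0.0651 t 31.4
```

View pics/w13.png

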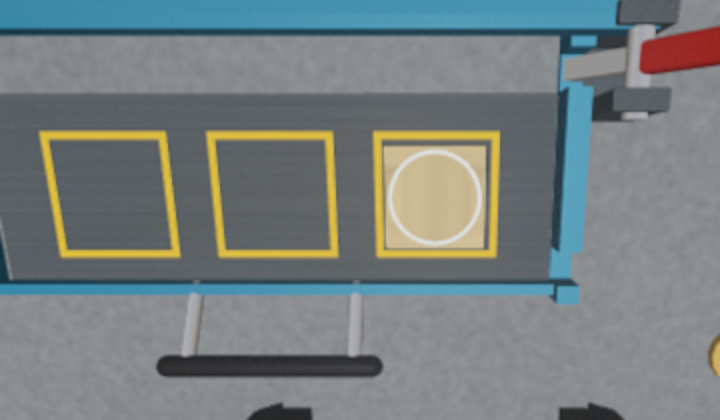

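Request:
{"method": "carry_out", "body": {"targets": [{"jaw":74,"linear":[0,2.5,2],"delta_rot":[0,0,0]},{"jaw":74,"linear":[0,3,2.4],"delta_rot":[0,0,0]},{"jaw":74,"linear":[0,3,2.4],"delta_rot":[0,0,0]},{"jaw":74,"linear":[0,3,2.4],"delta_rot":[0,0,0]},{"jaw":74,"linear":[0,3,2.4],"delta_rot":[0,0,0]},{"jaw":74,"linear":[0,3,2.4],"delta_rot":[0,0,0]},{"jaw":74,"linear":[0,2.6,2],"delta_rot":[0,0,0]},{"jaw":74,"linear":[0,0,0],"delta_rot":[0,0,0]}]}}

```text
time: 32.2
eef_pos: [0.3796, -0.2616, 0.2274]
orientation: [-0.027, -0.706, -0.025, 0.707]
force: [0.3, 0.7, -0.0]
gripper_width: 0.0654
```

```bash
python3 -c "
from h import *
w=get_image('wrist');cv2.imwrite('pics/w14.png',cv2.resize(w['image'][40:250,100:460],None,fx=2,fy=2))
print([(r['score'],r['centre'],onz(w,r['centre'],.012)) for r in tip_of('hub1_c','wrist')])
print([(r['score'],r['centre'],onz(w,r['centre'],.012)) for r in masks_of('hub1_c','wrist')])
go(.41,-.2593,.229,94.6)
"
```

```text
[]
[]
pos [ 0.3827 -0.2565  0.227 ] yaw -85.3 tilt [-1.e+00 -1.e-03  3.e-04] shift cm [-0.2  0.5 -2.7] turn 0.1 shift after turn [-0.2  0.5 -2.7]
q [ 0.22  0.57  0.43  2.1  -0.44  0.56 -0.53] F [ 0.   0.4 -0.2] w 0.0654 t 32.35
```

View pics/w14.png

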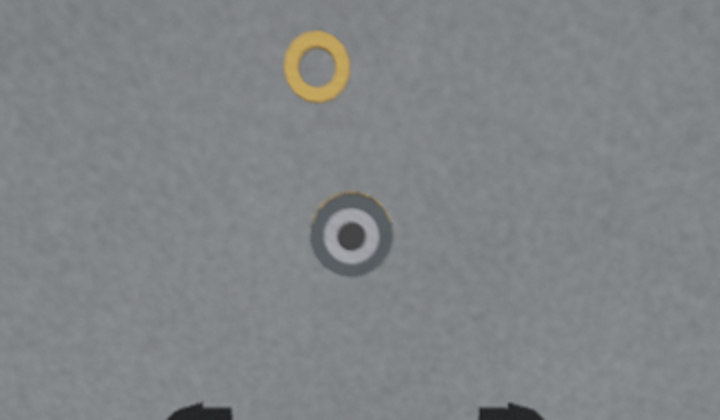

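```bash
cat >> h.py <<'E'
def hubc(w,px,r=22,z=.024):
    """centre of hub top: ellipse through light ring's outer edge"""
    im=w['image'];h=cv2.cvtColor(im,cv2.COLOR_BGR2GRAY);x,y=map(int,px)
    sub=im[y-r:y+r,x-r:x+r]; g=h[y-r:y+r,x-r:x+r]
    _,m=cv2.threshold(cv2.GaussianBlur(g,(3,3),0),145,1,cv2.THRESH_BINARY)
    n,l,s,c=cv2.connectedComponentsWithStats(m)
    best=min(range(1,n),key=lambda i:np.hypot(*(c[i]-r)) if s[i,4]>80 else 99)
    p=np.argwhere(l==best)[:,::-1].astype(np.int32); hull=cv2.convexHull(p); e=cv2.fitEllipse(hull)
    q=np.array(e[0])+[x-r,y-r]; print("hub px",np.round(q,1),"axes",np.round(e[1],1),"world",np.round(onz(w,q,z),4)); return onz(w,q,z)
E
python3 -c "
from h import *
w=get_image('wrist');h=hubc(w,(275,158))
go(h[0],h[1],.025,94.7)
"
```

```text
hub px [281.1 161.4] axes [25.8 26. ] world [ 0.4107 -0.2578  0.024 ]
pos [ 0.3829 -0.2559  0.2271] yaw -85.23 tilt [-1.0e+00 -1.1e-03  2.0e-04] shift cm [20.21  0.44 -2.76] turn 0.07 shift after turn [20.21  0.44 -2.76]
q [ 0.22  0.57  0.43  2.1  -0.44  0.56 -0.53] F [ 1.7  0.4 -0.5] w 0.0656 t 32.4
```

Request:
{"method": "carry_out", "body": {"targets": [{"jaw":80,"linear":[0,0.4,-2.7],"delta_rot":[0,0,0]},{"jaw":80,"linear":[4,0,0],"delta_rot":[0,0,0]},{"jaw":80,"linear":[4,0,0],"delta_rot":[0,0,0]},{"jaw":80,"linear":[4,0,0],"delta_rot":[0,0,0]},{"jaw":80,"linear":[2,0,0],"delta_rot":[0,0,0]},{"jaw":80,"linear":[0,0,0],"delta_rot":[0,0,0]},{"jaw":80,"linear":[0,0,0],"delta_rot":[0,0,0]},{"jaw":80,"linear":[0,0,0],"delta_rot":[0,0,0]}]}}

```text
time: 33.2
eef_pos: [0.4101, -0.2587, 0.0887]
orientation: [0.029, 0.707, 0.029, -0.706]
force: [0.5, 0.2, 0.9]
gripper_width: 0.0703
```

```bash
python3 -c "
from h import *
w=get_image('wrist');cv2.imwrite('pics/w15.png',w['image'])
go(.4107,-.2578,.025,94.7)
"
```

```text
pos [ 0.4101 -0.2589  0.0889] yaw -85.31 tilt [-1.      0.0015 -0.002 ] shift cm [ 6.39 -0.12 -0.06] turn -0.01 shift after turn [ 6.39 -0.12 -0.06]
q [ 0.36  0.83  0.18  2.12 -0.6   0.24 -0.42] F [-0.6 -0.2  0.6] w 0.0705 t 33.25
```

View pics/w15.png

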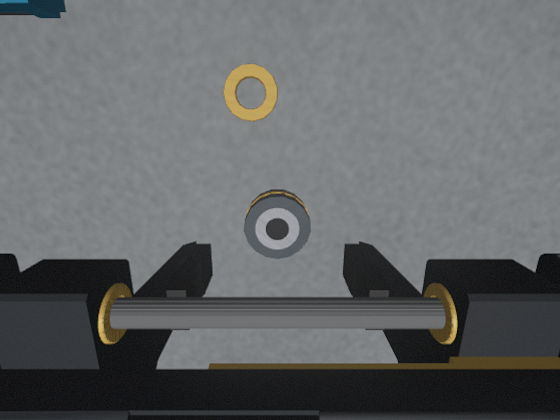

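```bash
python3 -c "
from h import *
w=get_image('wrist');h=hubc(w,(277,228),30)
go(h[0],h[1],.028,94.7)
"
```

```text
hub px [276.5 228.2] axes [40.2 42.5] world [ 0.4104 -0.2581  0.024 ]
pos [ 0.41   -0.2589  0.0889] yaw -85.31 tilt [-1.      0.0015 -0.002 ] shift cm [ 6.09 -0.09 -0.03] turn -0.01 shift after turn [ 6.09 -0.09 -0.03]
q [ 0.36  0.83  0.18  2.12 -0.6   0.24 -0.42] F [ 0.5 -0.3 -0.2] w 0.0707 t 33.3
```

Request:
{"method": "carry_out", "body": {"targets": [{"jaw":80,"linear":[2,-0.1,0],"delta_rot":[0,0,0]},{"jaw":80,"linear":[2,0,0],"delta_rot":[0,0,0]},{"jaw":80,"linear":[2,0,0],"delta_rot":[0,0,0]},{"jaw":80,"linear":[0,0,0],"delta_rot":[0,0,0]},{"jaw":80,"linear":[0,0,0],"delta_rot":[0,0,0]},{"jaw":80,"linear":[0,0,0],"delta_rot":[0,0,0]},{"jaw":80,"linear":[0,0,0],"delta_rot":[0,0,0]},{"jaw":80,"linear":[0,0,0],"delta_rot":[0,0,0]}]}}

```text
time: 34.1
eef_pos: [0.4093, -0.258, 0.0284]
orientation: [0.029, 0.707, 0.028, -0.706]
force: [-0.3, 0.5, -0.9]
gripper_width: 0.0706
```

```bash
python3 -c "
from h import *
go(.4104,-.2581,.028,94.7)
"
```

```text
pos [ 0.4093 -0.258   0.0284] yaw -85.35 tilt [-1.e+00  8.e-04 -1.e-03] shift cm [ 0.04  0.02 -0.1 ] turn -0.05 shift after turn [ 0.04  0.02 -0.1 ]
q [ 0.43  0.94  0.06  2.13 -0.63  0.09 -0.39] F [-0.3  0.5 -0.9] w 0.0706 t 34.1
```

Close on it, force 25 N.

Request:
{"method": "carry_out", "body": {"targets": [{"jaw":80,"linear":[0.1,0,-0.1],"delta_rot":[0,0,0]},{"jaw":80,"linear":[0,0,0],"delta_rot":[0,0,0]},{"jaw":0,"linear":[0,0,0],"delta_rot":[0,0,0]},{"jaw":0,"linear":[0,0,0],"delta_rot":[0,0,0]},{"jaw":0,"linear":[0,0,0],"delta_rot":[0,0,0]},{"jaw":0,"linear":[0,0,0],"delta_rot":[0,0,0]},{"jaw":0,"linear":[0,0,0],"delta_rot":[0,0,0]},{"jaw":0,"linear":[0,0,0],"delta_rot":[0,0,0]}], "grip_force": 25}}

```text
time: 34.9
eef_pos: [0.4099, -0.2578, 0.0267]
orientation: [-0.029, -0.707, -0.029, 0.707]
force: [0.5, -1.0, -1.1]
gripper_width: 0.0452
```

```bash
python3 -c "
from h import *
go(.4104,-.2581,.028,94.7)
"
```

```text
pos [ 0.4099 -0.2578  0.0267] yaw -85.36 tilt [-1.e+00  1.e-04  0.e+00] shift cm [-0.13  0.03 -0.05] turn -0.06 shift after turn [-0.13  0.03 -0.05]
q [ 0.43  0.95  0.06  2.12 -0.64  0.09 -0.39] F [ 0.5 -1.  -1.1] w 0.0452 t 34.9
```

Request:
{"method": "carry_out", "body": {"targets": [{"jaw":0,"linear":[-2,0,0],"delta_rot":[0,0,0]},{"jaw":0,"linear":[-4,0,0],"delta_rot":[0,0,0]},{"jaw":0,"linear":[-4,0,0],"delta_rot":[0,0,0]},{"jaw":0,"linear":[-4,0,0],"delta_rot":[0,0,0]},{"jaw":0,"linear":[-3,0,-1],"delta_rot":[0,0,0]},{"jaw":0,"linear":[-1,0,-3],"delta_rot":[0,0,0]},{"jaw":0,"linear":[0,0,0],"delta_rot":[0,0,0]},{"jaw":0,"linear":[0,0,0],"delta_rot":[0,0,0]}]}}

```text
time: 35.7
eef_pos: [0.4498, -0.2537, 0.2064]
orientation: [-0.029, -0.706, -0.029, 0.707]
force: [0.9, 0.4, -1.6]
gripper_width: 0.0453
```

```bash
python3 -c "
from h import *
w=get_image('wrist');cv2.imwrite('pics/w16.png',w['image'])
go(.578,-.0384,.2,94.7)
"
```

```text
pos [ 0.4487 -0.2538  0.206 ] yaw -85.34 tilt [-1.     -0.0014  0.0019] shift cm [  0.6  -20.42 -14.63] turn -0.04 shift after turn [  0.6  -20.41 -14.65]
q [ 0.15  0.67  0.45  1.96 -0.49  0.62 -0.56] F [-0.4  0.2 -2.1] w 0.0456 t 35.75
```

View pics/w16.png

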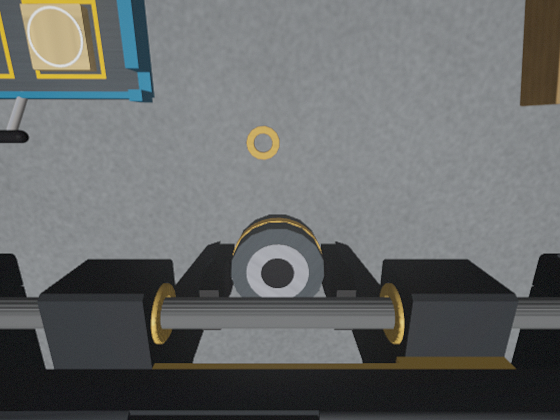

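Request:
{"method": "carry_out", "body": {"targets": [{"jaw":0,"linear":[0,-2,-1.5],"delta_rot":[0,0,0]},{"jaw":0,"linear":[0,-3.2,-2.2],"delta_rot":[0,0,0]},{"jaw":0,"linear":[0,-3.2,-2.3],"delta_rot":[0,0,0]},{"jaw":0,"linear":[0,-3.2,-2.3],"delta_rot":[0,0,0]},{"jaw":0,"linear":[0,-3.2,-2.3],"delta_rot":[0,0,0]},{"jaw":0,"linear":[0,-3.2,-2.3],"delta_rot":[0,0,0]},{"jaw":0,"linear":[0,-2.4,-1.7],"delta_rot":[0,0,0]},{"jaw":0,"linear":[0,0,0],"delta_rot":[0,0,0]}]}}

```text
time: 36.55
eef_pos: [0.5795, -0.0339, 0.2048]
orientation: [-0.03, -0.706, -0.032, 0.707]
force: [-0.3, -0.3, -1.8]
gripper_width: 0.0453
```

Request:
{"method": "carry_out", "body": {"targets": [{"jaw":0,"linear":[3,0,0],"delta_rot":[0,0,0]},{"jaw":0,"linear":[3,0,0],"delta_rot":[0,0,0]},{"jaw":0,"linear":[3,0,0],"delta_rot":[0,0,0]},{"jaw":0,"linear":[3,0,0],"delta_rot":[0,0,0]},{"jaw":0,"linear":[0,0,0],"delta_rot":[0,0,0]},{"jaw":0,"linear":[0,0,0],"delta_rot":[0,0,0]},{"jaw":0,"linear":[0,0,0],"delta_rot":[0,0,0]},{"jaw":0,"linear":[0,0,0],"delta_rot":[0,0,0]}]}}

```text
time: 37.35
eef_pos: [0.5796, -0.0398, 0.0882]
orientation: [0.029, 0.707, 0.028, -0.706]
force: [0.1, -1.1, -2.0]
gripper_width: 0.045
```

```bash
python3 -c "
from h import *
go(.5775,-.0384,.055,94.7)
"
```

```text
pos [ 0.5796 -0.0398  0.0882] yaw -85.38 tilt [-1.0e+00  6.0e-04 -2.5e-03] shift cm [ 3.32 -0.16  0.21] turn -0.08 shift after turn [ 3.32 -0.16  0.21]
q [-0.22  0.92  0.38  1.84 -0.65  0.51 -0.89] F [ 0.1 -1.1 -2. ] w 0.045 t 37.35
```

Request:
{"method": "carry_out", "body": {"targets": [{"jaw":0,"linear":[0,-0.15,0.2],"delta_rot":[0,0,0]},{"jaw":0,"linear":[2,0,0],"delta_rot":[0,0,0]},{"jaw":0,"linear":[1.1,0,0],"delta_rot":[0,0,0]},{"jaw":0,"linear":[0,0,0],"delta_rot":[0,0,0]},{"jaw":0,"linear":[0,0,0],"delta_rot":[0,0,0]},{"jaw":0,"linear":[0,0,0],"delta_rot":[0,0,0]},{"jaw":0,"linear":[0,0,0],"delta_rot":[0,0,0]},{"jaw":0,"linear":[0,0,0],"delta_rot":[0,0,0]}]}}

```text
time: 38.15
eef_pos: [0.5769, -0.038, 0.056]
orientation: [0.029, 0.707, 0.029, -0.706]
force: [0.3, 0.1, -2.2]
gripper_width: 0.0454
```

```bash
python3 -c "
from h import *
go(.5775,-.0384,.055,94.7)
"
```

```text
pos [ 0.5769 -0.038   0.056 ] yaw -85.36 tilt [-1.e+00  0.e+00 -5.e-04] shift cm [ 0.1   0.04 -0.06] turn -0.06 shift after turn [ 0.1   0.04 -0.06]
q [-0.2   0.97  0.33  1.85 -0.68  0.44 -0.86] F [ 0.3  0.1 -2.2] w 0.0454 t 38.15
```

Request:
{"method": "carry_out", "body": {"targets": [{"jaw":0,"linear":[0.1,0.04,-0.06],"delta_rot":[0,0,0]},{"jaw":0,"linear":[0.1,0,0],"delta_rot":[0,0,0]},{"jaw":0,"linear":[0,0,0],"delta_rot":[0,0,0]},{"jaw":0,"linear":[0,0,0],"delta_rot":[0,0,0]},{"jaw":0,"linear":[0,0,0],"delta_rot":[0,0,0]},{"jaw":68,"linear":[0,0,0],"delta_rot":[0,0,0]},{"jaw":68,"linear":[0,0,0],"delta_rot":[0,0,0]},{"jaw":68,"linear":[0,0,0],"delta_rot":[0,0,0]}]}}

```text
time: 38.95
eef_pos: [0.5773, -0.0384, 0.0535]
orientation: [-0.029, -0.706, -0.029, 0.707]
force: [-0.7, 0.5, -0.0]
gripper_width: 0.0597
```

Request:
{"method": "carry_out", "body": {"targets": [{"jaw":68,"linear":[0,0,0],"delta_rot":[0,0,0]},{"jaw":68,"linear":[0,0,0],"delta_rot":[0,0,0]},{"jaw":68,"linear":[-2,0,0],"delta_rot":[0,0,0]},{"jaw":68,"linear":[-4,0,0],"delta_rot":[0,0,0]},{"jaw":68,"linear":[-4,0,0],"delta_rot":[0,0,0]},{"jaw":68,"linear":[-4,0,2],"delta_rot":[0,0,0]},{"jaw":68,"linear":[-3.4,0,3],"delta_rot":[0,0,0]},{"jaw":68,"linear":[0,0,0],"delta_rot":[0,0,0]}]}}

```text
time: 39.75
eef_pos: [0.526, -0.0439, 0.2314]
orientation: [0.028, 0.708, 0.028, -0.705]
force: [0.7, 0.0, 0.3]
gripper_width: 0.0601
```

```bash
python3 -c "
from h import *
w=get_image('wrist');cv2.imwrite('pics/w17.png',cv2.resize(w['image'][40:250,60:420],None,fx=2,fy=2))
print(proj(w,(.578,-.0384,.052)))
m=yelmask(w['image']);m[240:]=0
show(rect(w,m,.016))
hubc(w,proj(w,(.578,-.0384,.052)),20,.052)
T=get_image('top');cv2.imwrite('pics/t17.png',T['image'])
go(.51,.33,.229,94.6)
"
```

```text
[276.26697182 140.68384175]
c [ 0.5011 -0.2271] size (31.6, 33.6) yaw 4.5 px [427. 216.]
c [ 0.5786 -0.0392] size (66.7, 68.4) yaw 4.5 px [277. 137.]
c [0.5709 0.0506] size (67.8, 68.4) yaw 4.5 px [197. 137.]
c [0.5637 0.1404] size (67.9, 68.6) yaw 4.5 px [116. 137.]
hub px [275.5 139.7] axes [29.3 30.1] world [ 0.5789 -0.0376  0.052 ]
pos [ 0.5278 -0.0421  0.2282] yaw -85.36 tilt [-1.0e+00 -5.0e-04 -1.8e-03] shift cm [ -0.06 -37.23  -1.24] turn 0.04 shift after turn [ -0.06 -37.23  -1.21]
q [-0.33  0.67  0.55  1.91 -0.53  0.71 -0.96] F [-0.1 -0.4 -0.2] w 0.0602 t 39.85
```

View pics/w17.png

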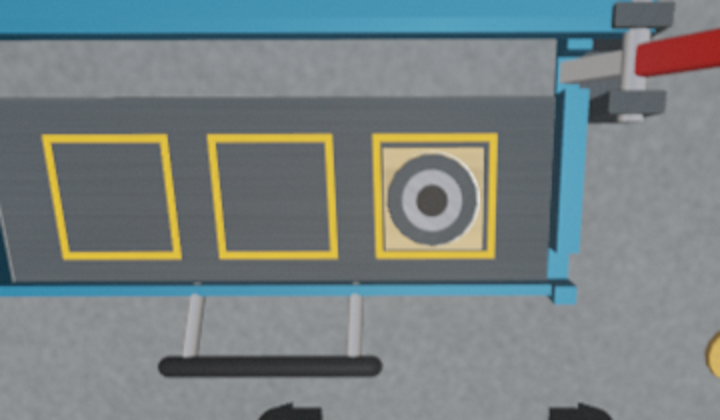

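View pics/t17.png

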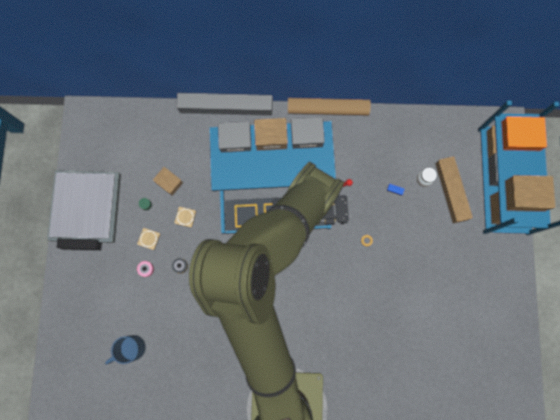

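Request:
{"method": "carry_out", "body": {"targets": [{"jaw":85,"linear":[0,-2.5,0],"delta_rot":[0,0,0]},{"jaw":85,"linear":[0,-4.5,0],"delta_rot":[0,0,0]},{"jaw":85,"linear":[0,-4.5,0],"delta_rot":[0,0,0]},{"jaw":85,"linear":[0,-4.5,0],"delta_rot":[0,0,0]},{"jaw":85,"linear":[0,-4.5,0],"delta_rot":[0,0,0]},{"jaw":85,"linear":[0,-4.5,0],"delta_rot":[0,0,0]},{"jaw":85,"linear":[0,-4.5,0],"delta_rot":[0,0,0]},{"jaw":85,"linear":[0,-4.5,0],"delta_rot":[0,0,0]}]}}

```text
time: 40.65
eef_pos: [0.4995, 0.2991, 0.2257]
orientation: [-0.03, -0.706, -0.029, 0.707]
force: [0.1, 0.6, 0.6]
gripper_width: 0.0752
```

Request:
{"method": "carry_out", "body": {"targets": [{"jaw":85,"linear":[0,-3.5,-1],"delta_rot":[0,0,0]},{"jaw":85,"linear":[0,0,0],"delta_rot":[0,0,0]},{"jaw":85,"linear":[0,0,0],"delta_rot":[0,0,0]},{"jaw":85,"linear":[0,0,0],"delta_rot":[0,0,0]},{"jaw":85,"linear":[0,0,0],"delta_rot":[0,0,0]},{"jaw":85,"linear":[0,0,0],"delta_rot":[0,0,0]},{"jaw":85,"linear":[0,0,0],"delta_rot":[0,0,0]},{"jaw":85,"linear":[0,0,0],"delta_rot":[0,0,0]}]}}

```text
time: 41.45
eef_pos: [0.5072, 0.3318, 0.2279]
orientation: [0.028, 0.707, 0.028, -0.707]
force: [-0.1, -0.1, -0.7]
gripper_width: 0.075
```

```bash
python3 -c "
from h import *
w=get_image('wrist');cv2.imwrite('pics/w18.png',w['image']);m=padmask(w['image']);m[240:]=0
m=cv2.morphologyEx(m.astype(np.uint8),cv2.MORPH_CLOSE,np.ones((5,5)))
show(rect(w,m,.012))
go(.555,.328,.229,94.7)
"
```

```text
c [0.4844 0.4368] size (54.4, 54.5) yaw -17.0 px [188. 195.]
c [0.5711 0.0453] size (69.1, 71.8) yaw 4.7 px [527. 151.]
c [0.5636 0.1373] size (69.1, 69.6) yaw 4.7 px [453. 148.]
c [0.5558 0.3289] size (54.2, 54.4) yaw -11.5 px [284. 141.]
c [0.6728 0.3914] size (75.8, 59.9) yaw -36.3 px [233.  24.]
pos [0.5072 0.332  0.2279] yaw -85.38 tilt [-1.e+00 -3.e-04 -1.e-04] shift cm [-0.11  0.78 -4.73] turn -0.08 shift after turn [-0.11  0.79 -4.73]
q [-1.    0.79  0.65  1.68 -0.59  0.88 -1.6 ] F [-0.5  0.3  0. ] w 0.0744 t 41.5
```

View pics/w18.png

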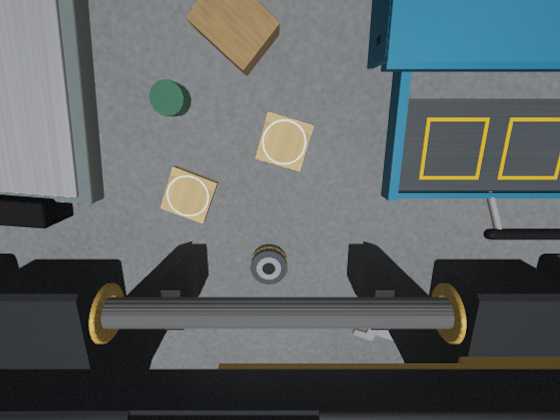

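Request:
{"method": "carry_out", "body": {"targets": [{"jaw":85,"linear":[0,0,0],"delta_rot":[8,0,0]},{"jaw":85,"linear":[0,0,0],"delta_rot":[8.1,0,0]},{"jaw":85,"linear":[0,0,0],"delta_rot":[0,0,0]},{"jaw":85,"linear":[0,0,0],"delta_rot":[0,0,0]},{"jaw":85,"linear":[0,0,0],"delta_rot":[0,0,0]},{"jaw":85,"linear":[0,0,0],"delta_rot":[0,0,0]},{"jaw":85,"linear":[0,0,0],"delta_rot":[0,0,0]},{"jaw":85,"linear":[0,0,0],"delta_rot":[0,0,0]}]}}

```text
time: 42.3
eef_pos: [0.5071, 0.3321, 0.2278]
orientation: [0.071, -0.704, 0.07, 0.704]
force: [-0.7, 0.1, 1.2]
gripper_width: 0.0746
```

```bash
python3 -c "
from h import *
w=get_image('wrist');m=padmask(w['image']);m[240:]=0
m=cv2.morphologyEx(m.astype(np.uint8),cv2.MORPH_CLOSE,np.ones((5,5)))
show(rect(w,m,.012))
go(.5558,.3289,.023,78.5)
"
```

```text
c [0.4845 0.4367] size (54.1, 54.5) yaw -16.8 px [196. 218.]
c [0.5558 0.3289] size (54.3, 52.8) yaw -11.4 px [272. 141.]
c [0.5635 0.1375] size (69.6, 69.7) yaw 4.7 px [444.  97.]
c [0.5707 0.0488] size (69.6, 65.2) yaw 4.6 px [521.  74.]
c [0.6732 0.3927] size (75.7, 60.4) yaw -36.4 px [188.  40.]
pos [0.5071 0.3322 0.2278] yaw -101.44 tilt [-1.e+00 -2.e-04  0.e+00] shift cm [20.48 -0.64 -4.83] turn 0.06 shift after turn [20.48 -0.65 -4.83]
q [-1.03  0.81  0.73  1.68 -0.66  0.91 -1.81] F [-0.1  0.3  0.1] w 0.0748 t 42.35
```

Request:
{"method": "carry_out", "body": {"targets": [{"jaw":85,"linear":[0,-0.3,-2.4],"delta_rot":[0,0,0]},{"jaw":85,"linear":[0,-0.3,-2.4],"delta_rot":[0,0,0]},{"jaw":85,"linear":[4,0,0],"delta_rot":[0,0,0]},{"jaw":85,"linear":[4,0,0],"delta_rot":[0,0,0]},{"jaw":85,"linear":[4,0,0],"delta_rot":[0,0,0]},{"jaw":85,"linear":[4,0,0],"delta_rot":[0,0,0]},{"jaw":85,"linear":[0,0,0],"delta_rot":[0,0,0]},{"jaw":85,"linear":[0,0,0],"delta_rot":[0,0,0]}]}}

```text
time: 43.15
eef_pos: [0.5557, 0.3282, 0.0681]
orientation: [-0.07, 0.704, -0.071, -0.704]
force: [1.4, -0.0, 0.9]
gripper_width: 0.0748
```

```bash
python3 -c "
from h import *
go(.5558,.3289,.023,78.5)
"
```

```text
pos [0.5557 0.3282 0.0681] yaw -101.46 tilt [-1.e+00  5.e-04 -2.e-04] shift cm [ 4.51 -0.07  0.  ] turn 0.04 shift after turn [ 4.51 -0.07  0.  ]
q [-0.89  1.05  0.56  1.64 -0.81  0.7  -1.68] F [ 1.4 -0.   0.9] w 0.0748 t 43.15
```

Request:
{"method": "carry_out", "body": {"targets": [{"jaw":85,"linear":[2,-0.05,0],"delta_rot":[0,0,0]},{"jaw":85,"linear":[2,0,0],"delta_rot":[0,0,0]},{"jaw":85,"linear":[0.4,0,0],"delta_rot":[0,0,0]},{"jaw":85,"linear":[0,0,0],"delta_rot":[0,0,0]},{"jaw":85,"linear":[0,0,0],"delta_rot":[0,0,0]},{"jaw":0,"linear":[0,0,0],"delta_rot":[0,0,0]},{"jaw":0,"linear":[0,0,0],"delta_rot":[0,0,0]},{"jaw":0,"linear":[0,0,0],"delta_rot":[0,0,0]}], "grip_force": 15}}

```text
time: 43.95
eef_pos: [0.5557, 0.3291, 0.0243]
orientation: [-0.071, 0.704, -0.07, -0.703]
force: [-0.9, 0.0, 4.4]
gripper_width: 0.0538
```

Request:
{"method": "carry_out", "body": {"targets": [{"jaw":0,"linear":[0,0,0],"delta_rot":[0,0,0]},{"jaw":0,"linear":[0,0,0],"delta_rot":[0,0,0]},{"jaw":0,"linear":[0,0,0],"delta_rot":[0,0,0]},{"jaw":0,"linear":[0,0,0],"delta_rot":[0,0,0]},{"jaw":0,"linear":[0,0,0],"delta_rot":[0,0,0]},{"jaw":0,"linear":[0,0,0],"delta_rot":[0,0,0]},{"jaw":0,"linear":[0,0,0],"delta_rot":[0,0,0]},{"jaw":0,"linear":[0,0,0],"delta_rot":[0,0,0]}]}}

```text
time: 44.75
eef_pos: [0.5557, 0.3291, 0.0243]
orientation: [-0.071, 0.704, -0.07, -0.703]
force: [-1.1, -0.4, 5.7]
gripper_width: 0.0536
```

```bash
python3 -c "
from h import *
go(.5558,.3289,.023,78.5)
"
```

```text
pos [0.5557 0.3291 0.0243] yaw -101.46 tilt [-1.e+00 -6.e-04 -4.e-04] shift cm [ 0.13  0.02 -0.01] turn 0.04 shift after turn [ 0.13  0.02 -0.01]
q [-0.87  1.11  0.52  1.64 -0.85  0.63 -1.65] F [-1.1 -0.4  5.7] w 0.0536 t 44.75
```

Request:
{"method": "carry_out", "body": {"targets": [{"jaw":0,"linear":[-2,0,0],"delta_rot":[0,0,0]},{"jaw":0,"linear":[-4,0,0],"delta_rot":[0,0,0]},{"jaw":0,"linear":[-4,0,0],"delta_rot":[0,0,0]},{"jaw":0,"linear":[-4,0,0],"delta_rot":[0,0,0]},{"jaw":0,"linear":[0,0,0],"delta_rot":[-8.1,0,0]},{"jaw":0,"linear":[0,0,0],"delta_rot":[-8.1,0,0]},{"jaw":0,"linear":[0,0,0],"delta_rot":[0,0,0]},{"jaw":0,"linear":[0,0,0],"delta_rot":[0,0,0]}]}}

```text
time: 45.55
eef_pos: [0.5551, 0.3289, 0.1633]
orientation: [-0.028, -0.706, -0.028, 0.707]
force: [-0.7, -0.1, -0.4]
gripper_width: 0.0535
```

```bash
python3 -c "
from h import *
go(.5634,.1405,.16,94.7)
"
```

```text
pos [0.5551 0.3289 0.1633] yaw -85.45 tilt [-1.     0.     0.001] shift cm [ 0.33 18.84  0.67] turn -0.15 shift after turn [ 0.33 18.84  0.72]
q [-0.9   0.91  0.59  1.61 -0.64  0.83 -1.54] F [-0.7 -0.1 -0.4] w 0.0535 t 45.55
```

Request:
{"method": "carry_out", "body": {"targets": [{"jaw":0,"linear":[0,2.5,0.2],"delta_rot":[-0.15,0,0]},{"jaw":0,"linear":[0,3.5,0.1],"delta_rot":[0,0,0]},{"jaw":0,"linear":[0,3.5,0.1],"delta_rot":[0,0,0]},{"jaw":0,"linear":[0,3.5,0.1],"delta_rot":[0,0,0]},{"jaw":0,"linear":[0,3.5,0.1],"delta_rot":[0,0,0]},{"jaw":0,"linear":[0,2.3,0.1],"delta_rot":[0,0,0]},{"jaw":0,"linear":[0,0,0],"delta_rot":[0,0,0]},{"jaw":0,"linear":[0,0,0],"delta_rot":[0,0,0]}]}}

```text
time: 46.35
eef_pos: [0.5644, 0.1414, 0.1633]
orientation: [-0.029, -0.706, -0.029, 0.707]
force: [-0.3, 0.4, -0.3]
gripper_width: 0.0535
```

Request:
{"method": "carry_out", "body": {"targets": [{"jaw":0,"linear":[3,0,0],"delta_rot":[0,0,0]},{"jaw":0,"linear":[3,0,0],"delta_rot":[0,0,0]},{"jaw":0,"linear":[2.2,0,0],"delta_rot":[0,0,0]},{"jaw":0,"linear":[0,0,0],"delta_rot":[0,0,0]},{"jaw":0,"linear":[0,0,0],"delta_rot":[0,0,0]},{"jaw":0,"linear":[0,0,0],"delta_rot":[0,0,0]},{"jaw":0,"linear":[0,0,0],"delta_rot":[0,0,0]},{"jaw":0,"linear":[0,0,0],"delta_rot":[0,0,0]}]}}

```text
time: 47.15
eef_pos: [0.565, 0.1414, 0.0827]
orientation: [0.03, 0.707, 0.03, -0.706]
force: [-0.2, 0.8, -0.6]
gripper_width: 0.0539
```

```bash
python3 -c "
from h import *
go(.5634,.1405,.0405,94.7)
"
```

```text
pos [0.565  0.1414 0.0827] yaw -85.1 tilt [-1.0e+00 -4.0e-04 -1.7e-03] shift cm [4.22 0.08 0.18] turn 0.2 shift after turn [4.22 0.08 0.18]
q [-0.55  0.94  0.41  1.84 -0.71  0.52 -1.14] F [-0.2  0.8 -0.6] w 0.0539 t 47.15
```

Request:
{"method": "carry_out", "body": {"targets": [{"jaw":0,"linear":[0,0.08,0.18],"delta_rot":[0.2,0,0]},{"jaw":0,"linear":[2,0,0],"delta_rot":[0,0,0]},{"jaw":0,"linear":[2,0,0],"delta_rot":[0,0,0]},{"jaw":0,"linear":[0,0,0],"delta_rot":[0,0,0]},{"jaw":0,"linear":[0,0,0],"delta_rot":[0,0,0]},{"jaw":0,"linear":[0,0,0],"delta_rot":[0,0,0]},{"jaw":0,"linear":[0,0,0],"delta_rot":[0,0,0]},{"jaw":0,"linear":[0,0,0],"delta_rot":[0,0,0]}]}}

```text
time: 47.95
eef_pos: [0.5629, 0.1403, 0.0423]
orientation: [0.029, 0.707, 0.029, -0.706]
force: [-0.4, 0.2, -0.8]
gripper_width: 0.0536
```

```bash
python3 -c "
from h import *
go(.5634,.1405,.0405,94.7)
"
```

```text
pos [0.5629 0.1403 0.0423] yaw -85.3 tilt [-1.e+00 -2.e-04 -7.e-04] shift cm [ 0.18 -0.02 -0.05] turn -0.0 shift after turn [ 0.18 -0.02 -0.05]
q [-0.52  0.99  0.35  1.85 -0.75  0.44 -1.11] F [-0.4  0.2 -0.8] w 0.0536 t 47.95
```

Request:
{"method": "carry_out", "body": {"targets": [{"jaw":0,"linear":[0.2,0,-0.05],"delta_rot":[0,0,0]},{"jaw":0,"linear":[0,0,0],"delta_rot":[0,0,0]},{"jaw":0,"linear":[0,0,0],"delta_rot":[0,0,0]},{"jaw":74,"linear":[0,0,0],"delta_rot":[0,0,0]},{"jaw":74,"linear":[0,0,0],"delta_rot":[0,0,0]},{"jaw":74,"linear":[0,0,0],"delta_rot":[0,0,0]},{"jaw":74,"linear":[0,0,0],"delta_rot":[0,0,0]},{"jaw":74,"linear":[0,0,0],"delta_rot":[0,0,0]}]}}

```text
time: 48.75
eef_pos: [0.5632, 0.1402, 0.0397]
orientation: [0.029, 0.707, 0.029, -0.706]
force: [-0.5, 0.1, -0.2]
gripper_width: 0.0652
```

Request:
{"method": "carry_out", "body": {"targets": [{"jaw":74,"linear":[-1,0,0],"delta_rot":[0,0,0]},{"jaw":74,"linear":[-4,0,0],"delta_rot":[0,0,0]},{"jaw":74,"linear":[-4,0,0],"delta_rot":[0,0,0]},{"jaw":74,"linear":[-4,0,0],"delta_rot":[0,0,0]},{"jaw":74,"linear":[-4,0,2],"delta_rot":[0,0,0]},{"jaw":74,"linear":[-1.8,0,3.3],"delta_rot":[0,0,0]},{"jaw":74,"linear":[0,0,0],"delta_rot":[0,0,0]},{"jaw":74,"linear":[0,0,0],"delta_rot":[0,0,0]}]}}

```text
time: 49.55
eef_pos: [0.5103, 0.1362, 0.2286]
orientation: [0.029, 0.707, 0.029, -0.706]
force: [0.8, 0.7, -0.9]
gripper_width: 0.0655
```

```bash
python3 -c "
from h import *
w=get_image('wrist');cv2.imwrite('pics/w19.png',cv2.resize(w['image'][40:250,100:460],None,fx=2,fy=2))
m=yelmask(w['image']);m[240:]=0
m=cv2.morphologyEx(m.astype(np.uint8),cv2.MORPH_CLOSE,np.ones((3,3)))
show(rect(w,m,.016))
m=padmask(w['image'])&~yelmask(w['image']);m[240:]=0
m=cv2.morphologyEx(m.astype(np.uint8),cv2.MORPH_OPEN,np.ones((3,3)))
show(rect(w,m,.028))
go(.375,.336,.229,94.7)
"
```

```text
c [ 0.5786 -0.0397] size (68.1, 68.7) yaw 4.8 px [436. 136.]
c [0.5711 0.0501] size (68.2, 68.7) yaw 4.8 px [360. 136.]
c [0.5637 0.14  ] size (68.2, 68.4) yaw 4.7 px [278. 136.]
c [0.4885 0.4241] size (42.0, 42.4) yaw 43.5 px [ 20. 184.]
c [0.5636 0.1409] size (45.0, 44.1) yaw 4.8 px [278. 137.]
c [0.6619 0.3885] size (53.1, 56.3) yaw -36.1 px [32. 19.]
pos [0.5108 0.1362 0.228 ] yaw -85.28 tilt [-1.e+00 -5.e-04 -9.e-04] shift cm [ -0.1  -21.03  11.89] turn 0.02 shift after turn [ -0.1  -21.02  11.9 ]
q [-0.7   0.68  0.6   1.91 -0.57  0.72 -1.25] F [-0.2  0.7  0.9] w 0.0651 t 49.6
```

View pics/w19.png

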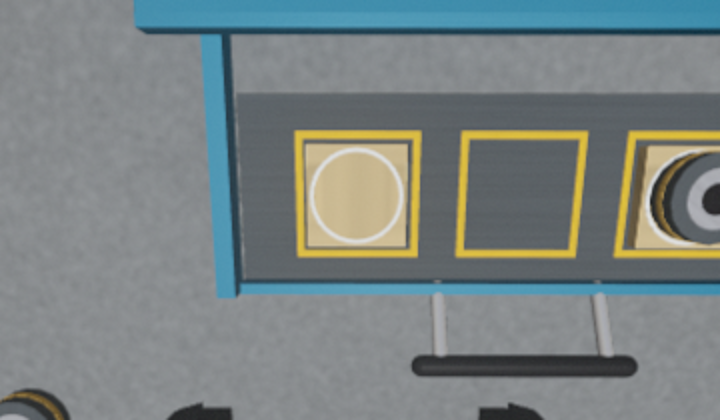

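Pad 2 is well inside square3, centre about (.5636,.1407). Now hub A.

Request:
{"method": "carry_out", "body": {"targets": [{"jaw":80,"linear":[0,-2,1],"delta_rot":[0,0,0]},{"jaw":80,"linear":[0,-3.2,1.8],"delta_rot":[0,0,0]},{"jaw":80,"linear":[0,-3.2,1.8],"delta_rot":[0,0,0]},{"jaw":80,"linear":[0,-3.2,1.8],"delta_rot":[0,0,0]},{"jaw":80,"linear":[0,-3.2,1.8],"delta_rot":[0,0,0]},{"jaw":80,"linear":[0,-3.2,1.8],"delta_rot":[0,0,0]},{"jaw":80,"linear":[0,-3,1.8],"delta_rot":[0,0,0]},{"jaw":80,"linear":[0,0,0],"delta_rot":[0,0,0]}]}}

```text
time: 50.4
eef_pos: [0.3725, 0.3406, 0.2261]
orientation: [-0.032, -0.705, -0.033, 0.708]
force: [0.2, 0.2, 0.1]
gripper_width: 0.0704
```

Request:
{"method": "carry_out", "body": {"targets": [{"jaw":80,"linear":[0,0,0],"delta_rot":[0,0,0]},{"jaw":80,"linear":[0,0,0],"delta_rot":[0,0,0]},{"jaw":80,"linear":[0,0,0],"delta_rot":[0,0,0]},{"jaw":80,"linear":[0,0,0],"delta_rot":[0,0,0]},{"jaw":80,"linear":[0,0,0],"delta_rot":[0,0,0]},{"jaw":80,"linear":[0,0,0],"delta_rot":[0,0,0]},{"jaw":80,"linear":[0,0,0],"delta_rot":[0,0,0]},{"jaw":80,"linear":[0,0,0],"delta_rot":[0,0,0]}]}}

```text
time: 51.2
eef_pos: [0.3756, 0.3355, 0.2278]
orientation: [0.029, 0.707, 0.029, -0.706]
force: [-0.2, -1.5, -0.2]
gripper_width: 0.0708
```

```bash
python3 -c "
from h import *
w=get_image('wrist');cv2.imwrite('pics/w20.png',w['image'])
p=proj(w,(.4036,.3359,.024));print(p)
h=hubc(w,p,24)
go(h[0],h[1],.0267,94.7)
"
```

```text
[279.34250648 161.25975341]
hub px [280.2 160.6] axes [25.6 26.1] world [0.4044 0.335  0.024 ]
pos [0.3756 0.3355 0.2278] yaw -85.3 tilt [-1.e+00 -2.e-04 -0.e+00] shift cm [20.11  0.3  -2.87] turn -0.0 shift after turn [20.11  0.3  -2.87]
q [-1.21  0.67  0.66  1.98 -0.63  0.7  -1.64] F [ 0.5 -0.1  0.9] w 0.0704 t 51.25
```

View pics/w20.png

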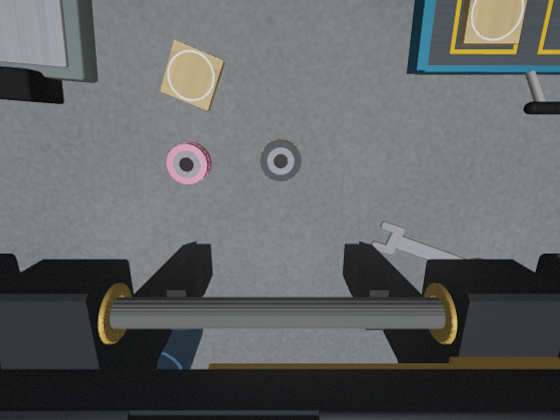

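```bash
python3 -c "
import cv2
im=cv2.imread('pics/w20.png');cv2.imwrite('pics/w20c.png',cv2.resize(im[120:205,150:320],None,fx=4,fy=4,interpolation=cv2.INTER_CUBIC))"
```

```text
(no output)
```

View pics/w20c.png

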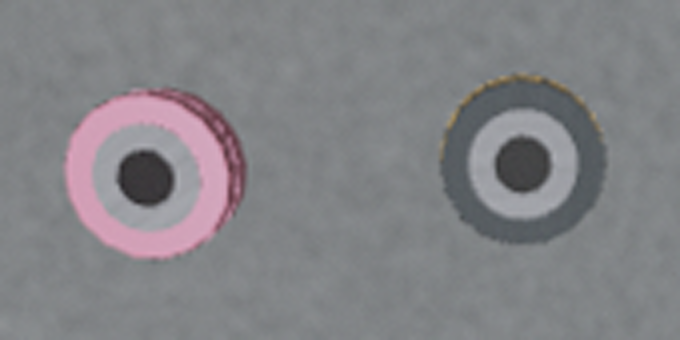

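The crop shows the pink look-alike (188,162), which I leave, and the dark steel hub with a brass band (280,161), which I take.

Request:
{"method": "carry_out", "body": {"targets": [{"jaw":80,"linear":[0,0.3,-2.85],"delta_rot":[0,0,0]},{"jaw":80,"linear":[4,0,0],"delta_rot":[0,0,0]},{"jaw":80,"linear":[4,0,0],"delta_rot":[0,0,0]},{"jaw":80,"linear":[4,0,0],"delta_rot":[0,0,0]},{"jaw":80,"linear":[2,0,0],"delta_rot":[0,0,0]},{"jaw":80,"linear":[0,0,0],"delta_rot":[0,0,0]},{"jaw":80,"linear":[0,0,0],"delta_rot":[0,0,0]},{"jaw":80,"linear":[0,0,0],"delta_rot":[0,0,0]}]}}

```text
time: 52.05
eef_pos: [0.4051, 0.3353, 0.0891]
orientation: [0.029, 0.707, 0.029, -0.706]
force: [-0.1, -0.1, -0.6]
gripper_width: 0.0706
```

```bash
python3 -c "
from h import *
w=get_image('wrist')
p=proj(w,(.4044,.335,.024));print(p)
h=hubc(w,p,30)
go(h[0],h[1],.0267,94.7)
"
```

```text
[278.15106823 229.66948448]
hub px [278.2 229.9] axes [39.9 42.2] world [0.4042 0.3349 0.024 ]
pos [0.4051 0.3354 0.0891] yaw -85.3 tilt [-1.     -0.0013 -0.0024] shift cm [6.24 0.05 0.11] turn 0.0 shift after turn [6.24 0.05 0.11]
q [-1.01  0.89  0.4   2.01 -0.84  0.42 -1.44] F [0.2 0.6 0.1] w 0.0705 t 52.1
```

Request:
{"method": "carry_out", "body": {"targets": [{"jaw":80,"linear":[2,0.05,0.1],"delta_rot":[0,0,0]},{"jaw":80,"linear":[2,0,0],"delta_rot":[0,0,0]},{"jaw":80,"linear":[2.1,0,0],"delta_rot":[0,0,0]},{"jaw":80,"linear":[0,0,0],"delta_rot":[0,0,0]},{"jaw":80,"linear":[0,0,0],"delta_rot":[0,0,0]},{"jaw":80,"linear":[0,0,0],"delta_rot":[0,0,0]},{"jaw":80,"linear":[0,0,0],"delta_rot":[0,0,0]},{"jaw":80,"linear":[0,0,0],"delta_rot":[0,0,0]}]}}

```text
time: 52.9
eef_pos: [0.4036, 0.3346, 0.0275]
orientation: [0.029, 0.707, 0.029, -0.706]
force: [-0.0, 0.1, 1.0]
gripper_width: 0.0705
```

```bash
python3 -c "
from h import *
go(.4042,.3349,.0267,94.7)
"
```

```text
pos [0.4036 0.3346 0.0275] yaw -85.29 tilt [-1.0e+00 -7.0e-04 -1.2e-03] shift cm [ 0.08 -0.02 -0.06] turn 0.01 shift after turn [ 0.08 -0.02 -0.06]
q [-0.93  0.98  0.25  2.01 -0.91  0.26 -1.38] F [-0.   0.1  1. ] w 0.0705 t 52.9
```

Request:
{"method": "carry_out", "body": {"targets": [{"jaw":80,"linear":[0.1,-0.02,-0.06],"delta_rot":[0,0,0]},{"jaw":80,"linear":[0,0,0],"delta_rot":[0,0,0]},{"jaw":0,"linear":[0,0,0],"delta_rot":[0,0,0]},{"jaw":0,"linear":[0,0,0],"delta_rot":[0,0,0]},{"jaw":0,"linear":[0,0,0],"delta_rot":[0,0,0]},{"jaw":0,"linear":[0,0,0],"delta_rot":[0,0,0]},{"jaw":0,"linear":[0,0,0],"delta_rot":[0,0,0]},{"jaw":0,"linear":[0,0,0],"delta_rot":[0,0,0]}], "grip_force": 25}}

```text
time: 53.7
eef_pos: [0.4039, 0.3345, 0.0257]
orientation: [-0.029, -0.707, -0.029, 0.707]
force: [0.7, 0.8, -0.1]
gripper_width: 0.0457
```

```bash
python3 -c "
from h import *
go(.4042,.3349,.0267,94.7)
"
```

```text
pos [0.4039 0.3345 0.0257] yaw -85.31 tilt [-1. -0.  0.] shift cm [-0.1  -0.04 -0.04] turn -0.01 shift after turn [-0.1  -0.04 -0.04]
q [-0.93  0.98  0.25  2.01 -0.91  0.26 -1.38] F [ 0.7  0.8 -0.1] w 0.0457 t 53.7
```

Request:
{"method": "carry_out", "body": {"targets": [{"jaw":0,"linear":[-2,0,0],"delta_rot":[0,0,0]},{"jaw":0,"linear":[-4,0,0],"delta_rot":[0,0,0]},{"jaw":0,"linear":[-4,0,0],"delta_rot":[0,0,0]},{"jaw":0,"linear":[-4,0,0],"delta_rot":[0,0,0]},{"jaw":0,"linear":[-3,0,-1],"delta_rot":[0,0,0]},{"jaw":0,"linear":[-1,0,-3],"delta_rot":[0,0,0]},{"jaw":0,"linear":[0,0,0],"delta_rot":[0,0,0]},{"jaw":0,"linear":[0,0,0],"delta_rot":[0,0,0]}]}}

```text
time: 54.5
eef_pos: [0.4435, 0.3375, 0.2055]
orientation: [-0.029, -0.706, -0.029, 0.707]
force: [-1.0, -0.9, -2.4]
gripper_width: 0.0452
```

```bash
python3 -c "
from h import *
w=get_image('wrist');cv2.imwrite('pics/w21.png',w['image'])
go(.5635,.1407,.2,94.7)
"
```

```text
pos [0.4425 0.3375 0.2049] yaw -85.3 tilt [-1.0e+00  6.0e-04  2.6e-03] shift cm [  0.48  20.6  -10.45] turn -0.0 shift after turn [  0.48  20.6  -10.45]
q [-1.09  0.76  0.63  1.85 -0.65  0.75 -1.58] F [-0.5 -0.4 -2.1] w 0.0454 t 54.55
```

View pics/w21.png

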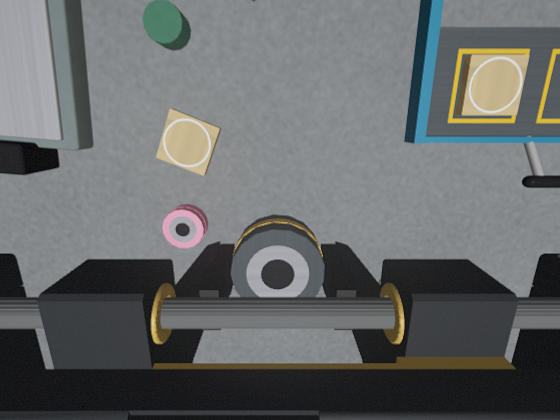

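Request:
{"method": "carry_out", "body": {"targets": [{"jaw":0,"linear":[0,2,-1],"delta_rot":[0,0,0]},{"jaw":0,"linear":[0,3.2,-1.6],"delta_rot":[0,0,0]},{"jaw":0,"linear":[0,3.2,-1.6],"delta_rot":[0,0,0]},{"jaw":0,"linear":[0,3.2,-1.6],"delta_rot":[0,0,0]},{"jaw":0,"linear":[0,3.2,-1.6],"delta_rot":[0,0,0]},{"jaw":0,"linear":[0,3.2,-1.6],"delta_rot":[0,0,0]},{"jaw":0,"linear":[0,2.6,-1.4],"delta_rot":[0,0,0]},{"jaw":0,"linear":[0,0,0],"delta_rot":[0,0,0]}]}}

```text
time: 55.35
eef_pos: [0.5652, 0.1356, 0.2053]
orientation: [0.028, 0.707, 0.025, -0.707]
force: [0.2, 0.2, -1.7]
gripper_width: 0.0457
```

Request:
{"method": "carry_out", "body": {"targets": [{"jaw":0,"linear":[3,0,0],"delta_rot":[0,0,0]},{"jaw":0,"linear":[3,0,0],"delta_rot":[0,0,0]},{"jaw":0,"linear":[3,0,0],"delta_rot":[0,0,0]},{"jaw":0,"linear":[3,0,0],"delta_rot":[0,0,0]},{"jaw":0,"linear":[0,0,0],"delta_rot":[0,0,0]},{"jaw":0,"linear":[0,0,0],"delta_rot":[0,0,0]},{"jaw":0,"linear":[0,0,0],"delta_rot":[0,0,0]},{"jaw":0,"linear":[0,0,0],"delta_rot":[0,0,0]}]}}

```text
time: 56.15
eef_pos: [0.565, 0.1413, 0.0872]
orientation: [0.029, 0.707, 0.029, -0.706]
force: [0.5, -0.5, -2.2]
gripper_width: 0.0454
```

```bash
python3 -c "
from h import *
go(.5632,.1405,.0537,94.7)
"
```

```text
pos [0.565  0.1413 0.0872] yaw -85.3 tilt [-1.0e+00 -4.0e-04 -2.4e-03] shift cm [3.35 0.07 0.2 ] turn 0.0 shift after turn [3.35 0.07 0.2 ]
q [-0.56  0.93  0.43  1.84 -0.72  0.53 -1.13] F [ 0.5 -0.5 -2.2] w 0.0454 t 56.15
```

Request:
{"method": "carry_out", "body": {"targets": [{"jaw":0,"linear":[0,0.07,0.14],"delta_rot":[0,0,0]},{"jaw":0,"linear":[2,0,0],"delta_rot":[0,0,0]},{"jaw":0,"linear":[1.2,0,0],"delta_rot":[0,0,0]},{"jaw":0,"linear":[0,0,0],"delta_rot":[0,0,0]},{"jaw":0,"linear":[0,0,0],"delta_rot":[0,0,0]},{"jaw":0,"linear":[0,0,0],"delta_rot":[0,0,0]},{"jaw":0,"linear":[0,0,0],"delta_rot":[0,0,0]},{"jaw":0,"linear":[0,0,0],"delta_rot":[0,0,0]}]}}

```text
time: 56.95
eef_pos: [0.563, 0.1402, 0.0539]
orientation: [0.029, 0.707, 0.029, -0.706]
force: [-0.1, 0.2, -2.1]
gripper_width: 0.0454
```

```bash
python3 -c "
from h import *
go(.5632,.1405,.0537,94.7)
"
```

```text
pos [0.563  0.1402 0.0539] yaw -85.3 tilt [-1.e+00 -1.e-04 -3.e-04] shift cm [ 0.02 -0.02 -0.02] turn -0.0 shift after turn [ 0.02 -0.02 -0.02]
q [-0.54  0.98  0.38  1.85 -0.76  0.46 -1.1 ] F [-0.1  0.2 -2.1] w 0.0454 t 56.95
```

Request:
{"method": "carry_out", "body": {"targets": [{"jaw":0,"linear":[0.08,0,0],"delta_rot":[0,0,0]},{"jaw":0,"linear":[0,0,0],"delta_rot":[0,0,0]},{"jaw":0,"linear":[0,0,0],"delta_rot":[0,0,0]},{"jaw":0,"linear":[0,0,0],"delta_rot":[0,0,0]},{"jaw":68,"linear":[0,0,0],"delta_rot":[0,0,0]},{"jaw":68,"linear":[0,0,0],"delta_rot":[0,0,0]},{"jaw":68,"linear":[0,0,0],"delta_rot":[0,0,0]},{"jaw":68,"linear":[0,0,0],"delta_rot":[0,0,0]}]}}

```text
time: 57.75
eef_pos: [0.563, 0.1402, 0.053]
orientation: [0.029, 0.707, 0.029, -0.706]
force: [0.3, 0.1, -0.0]
gripper_width: 0.0599
```

Request:
{"method": "carry_out", "body": {"targets": [{"jaw":68,"linear":[0,0,0],"delta_rot":[0,0,0]},{"jaw":68,"linear":[0,0,0],"delta_rot":[0,0,0]},{"jaw":68,"linear":[-2,0,0],"delta_rot":[0,0,0]},{"jaw":68,"linear":[-4,0,0],"delta_rot":[0,0,0]},{"jaw":68,"linear":[-4,0,0],"delta_rot":[0,0,0]},{"jaw":68,"linear":[-4,0,2],"delta_rot":[0,0,0]},{"jaw":68,"linear":[-4,0,4],"delta_rot":[0,0,0]},{"jaw":68,"linear":[0,0,0],"delta_rot":[0,0,0]}]}}

```text
time: 58.55
eef_pos: [0.5058, 0.1351, 0.2319]
orientation: [0.028, 0.707, 0.029, -0.706]
force: [1.3, -0.1, 0.2]
gripper_width: 0.0598
```

Request:
{"method": "carry_out", "body": {"targets": [{"jaw":68,"linear":[0,3,0],"delta_rot":[0,0,0]},{"jaw":68,"linear":[0,3,0],"delta_rot":[0,0,0]},{"jaw":68,"linear":[0,3,0],"delta_rot":[0,0,0]},{"jaw":68,"linear":[0,0,0],"delta_rot":[0,0,0]},{"jaw":68,"linear":[0,0,0],"delta_rot":[0,0,0]},{"jaw":68,"linear":[0,0,0],"delta_rot":[0,0,0]},{"jaw":68,"linear":[0,0,0],"delta_rot":[0,0,0]},{"jaw":68,"linear":[0,0,0],"delta_rot":[0,0,0]}]}}

```text
time: 59.35
eef_pos: [0.5151, 0.047, 0.228]
orientation: [-0.029, -0.706, -0.03, 0.707]
force: [0.4, -0.7, 0.2]
gripper_width: 0.0599
```

```bash
python3 -c "
from h import *
w=get_image('wrist');cv2.imwrite('pics/w22.png',cv2.resize(w['image'][0:250,60:440],None,fx=2,fy=2))
m=yelmask(w['image']);m[240:]=0
show(rect(w,m,.016))
for c in ((.5635,.1407),(.578,-.0384)):
    hubc(w,proj(w,(*c,.052)),20,.052)
cv2.imwrite('pics/s22.png',get_image('scene')['image'])
cv2.imwrite('pics/t22.png',get_image('top')['image'])
go(.5,.05,.23)
"
```

```text
c [ 0.5    -0.2251] size (34.4, 33.0) yaw -9.3 px [504. 216.]
c [ 0.5779 -0.0397] size (67.8, 68.7) yaw 4.9 px [359. 134.]
c [0.5709 0.0502] size (66.7, 68.6) yaw 4.9 px [279. 133.]
c [0.5637 0.1403] size (67.7, 68.6) yaw 4.9 px [200. 133.]
hub px [187.4 136.2] axes [29.  31.8] world [0.5635 0.1409 0.052 ]
hub px [368.9 136.4] axes [28.8 31.8] world [ 0.5785 -0.0382  0.052 ]
pos [0.5151 0.0465 0.2282] yaw -85.25 tilt [-1.e+00 -2.e-04 -0.e+00] shift cm [-0.18 -0.48  1.48] 
q [-0.53  0.67  0.59  1.94 -0.56  0.7  -1.08] F [-0.2 -0.7  0. ] w 0.0602 t 59.5
```

View pics/w22.png

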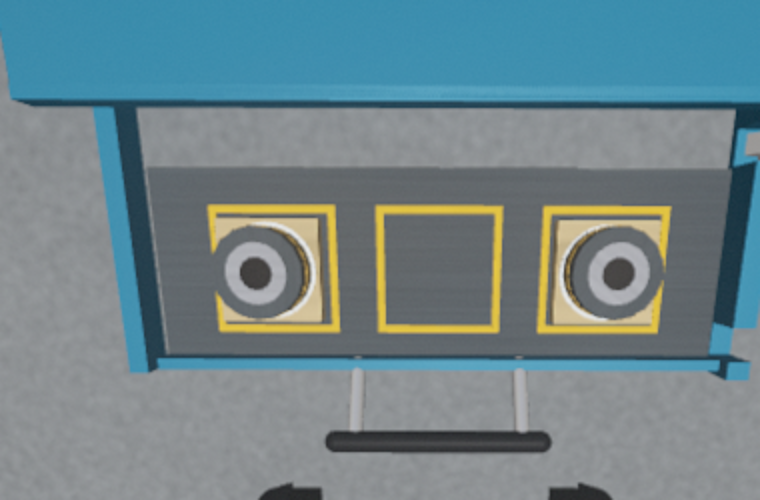

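View pics/s22.png

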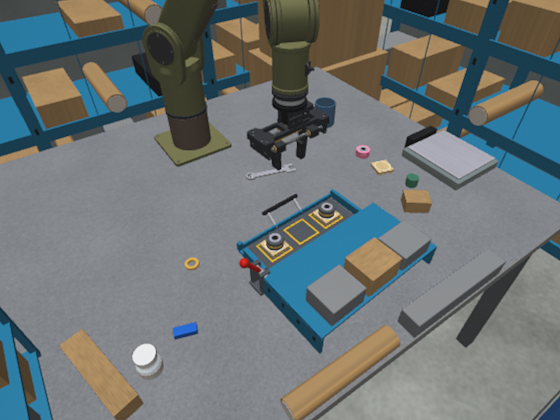

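View pics/t22.png

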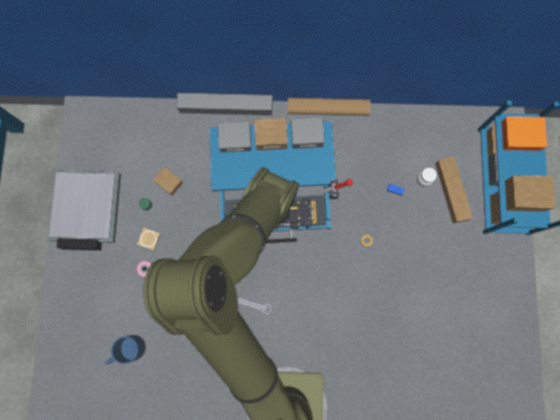

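```bash
python3 -c "
from h import *
for n in ('top0','t22','scene0','s22'):
    im=cv2.imread(f'pics/{n}.png').astype(int); m=(im[...,2]>110)&(im[...,1]<60)&(im[...,0]<60)
    if n[0]=='t':m[:, :330]=0;m[:,400:]=0;m[:150]=0;m[250:]=0
    else: m[:,:220]=0;m[:,280:]=0;m[:250]=0;m[290:]=0
    p=np.argwhere(m)[:,::-1];print(n,len(p),p.min(0),p.max(0),p.mean(0))
from plant import close_job
print(close_job())
"
```

```text
top0 55 [335 180] [350 187] [343.16363636 183.92727273]
t22 43 [335 180] [349 187] [342.3255814  184.30232558]
scene0 77 [240 259] [260 270] [246.18181818 263.31168831]
s22 89 [240 258] [260 270] [246.74157303 263.33707865]
the job is handed in; nothing more can be done
None
```

The job is done and handed in at about 60 s of the 210 s allowed. `close_job` gave no verdict.

- **Lever and tray:** I flipped the lever in until it met its stop at 8.5 N. I then pulled the tray about 98–100 mm, until it met its stop at 12 N. While the tray was still empty I flipped the lever back out until it met its stop at 8.3 N.
- **Kits:** Two steel hubs were on the bench. Each now sits on a pad, one in the right-hand square and one in the left-hand square. I left the third pad, the pink look-alike and the other things on the bench alone.
- **Last checks:**
  - Before the hubs went on, both pads lay inside their squares, about 1 mm off centre and aligned with the sides.
  - The final wrist picture puts both hubs within about 1 mm of their pad centres.
  - The lever shows within a pixel of its original locked position in the top and scene pictures.
  - The gripper is clear of everything.
- **Disagreements:** The trained networks missed the pad and hub in the close wrist pictures. I measured those by colour and edge fitting with the camera calibration instead, and repeat measurements agreed to about 1 mm. No check failed.

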